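# Line up the pots on the tiled ledge with a straightedge

## Robot

A 7-joint arm with a two-finger parallel gripper is mounted at the origin on the work surface. World frame = base frame: x ahead of the robot, y to its left, z up, the work surface at z = 0. Lengths are in m, angles in rad, forces in N, time in s.
With the tool pointing down it reaches from about 0.425 to 0.925 m from the base axis. Payload 6.8 kg.
Tool frame: the origin (TCP) lies at the very end of the fingers, on their centre line; the grasp point (between the pads) lies 19 mm behind it (r.grip_depth is the distance from the TCP to the grasp point, in m); z points along the fingers, y is the direction in which the jaws open and shut (so a half turn about z gives the same grasp; the last joint's range is limited). The gripper opens to 85 mm and grips with 20 to 120 N. Pads are 22 mm wide; open, the fingers measure 114 mm over their backs; the gripper's body (76 mm by 85 mm) begins 54 mm behind the grasp point. The pads swing forward as they close: fully open they stand 13 mm farther back than shut.
Start: joints at [-1.239, 0.477, 0.022, 1.555, -0.011, 1.109, -0.083], TCP at [0.287, 0.611, 0.231] pointing down, gripper open.
Joint ranges: [-2.96, 2.96], [-0.34, 2.1], [-1.41, 1.46], [0.24, 2.44], [-1.37, 4.51], [0.17, 1.92], [-2.96, 2.96]. Speed limits (rad/s): [2.39, 2.39, 3.14, 3.14, 3.14, 3.14, 3.14].

## Interface

Orientations are given as a rotation vector (axis times angle).
In Python, from bench import status, eyes, workorder, spotter, r gives the robot as it stands.
- The arm moves only by the tool drive_tool, never from a script. Its argument "commands" is a list of rows, each an object of numbers: "rx", "ry", "rz": the turn, a rotation vector about the world's x, y, z normalised to -1 to 1, where 1 is 8 degrees; "tx", "ty", "tz": the shift along the world's x, y, z normalised to -1 to 1, where 1 is 20 mm; "grip": the closure, from -1 (fully open) to 1 (shut). A call has 1 to 10 rows; each row shifts and turns the commanded pose from where the row before left it; what a row does not reach is not made up. A row lasts 1/8 s, in which the tool goes at most 62.5 mm and 10.7 degrees, less where a joint would pass 70% of its speed; a pose out of reach is approached as far as the arm can. A call with a number of a shift or a turn outside -1 to 1 is refused whole. A call with a gripper value outside its range is refused whole. The fingers move at their own pace and stop on an object; "grip_force" is the grip in N (left out, the last holds). Time passes only in rows, so rows that do not move let the fingers close. It gives the time, the measured TCP pose, the force and the opening at its end, in the units of the state.
- status.get_obs(): the state, without advancing time (a new reading comes with each control period).
- eyes.grab_frame(name): name is "scene" or "top" or "wrist"; returns a dict with "frame" (384x512x3 uint8, blue, green, red), "range_z" (384x512 float32, m along the optical axis (not along the pixel's ray), 0 where there is no reading), "fx", "fy", "cx", "cy" (pixels), "T" (4x4, takes a point from camera to world coordinates); the wrist camera has in their place "T_tool_cam" (4x4, takes a point from camera to tool coordinates, whose origin is the TCP and whose axes are the flange's). Camera axes: x right, y down, z forward; pixel columns grow to the right and rows downward; lengths in m; the calibration is good to about 2 mm. The wrist camera is an equidistant fisheye: a pixel r from the principal point sees the ray r / f radians off the axis. A picture is of the moment at which its call begins: read the wrist's pose just before it.
- workorder.hand_in(): hands the job in, once; it reports no verdict.
Trained networks look in the newest picture that a camera, given by its name, has taken for a name from the list of things; names that differ only in an ending like _2 or _b are one class to them, and where a whole thing is asked for, a point or a joint stands for the part that bears it (a point fixed in the world has none). Each returns a list of dicts, best first, with "confidence" (0 to 1); they miss things now and then, are a little off and sometimes report something else, mostly with a low value. They report only what shows in the picture. A call takes as long as a camera call. They do not tell look-alikes from the thing itself.
- spotter.boxes_of(camera, target): "position" ([column, row] as shares, 0 to 1, of the picture: columns of its width, rows of its height, amid what is visible of it).
- spotter.masks_of(camera, target): "mask" (384x512 bool, what is visible of it) and "position" ([column, row] as shares, 0 to 1, of the picture: columns of its width, rows of its height, amid what is visible of it).
The state is a dict: "clock": time; "joints": joint angles; "qvel": joint speeds; "tau": joint torques, N m; "tcp_pos": TCP position; "orientation": TCP orientation; "contact_force": force on the tool from outside, world axes, zero at the start; "moment": the same for the moment, N m; "grip_width": finger opening in m.
Only numpy, scipy, OpenCV 4.12 (cv2) and the standard library are available. Lean on these libraries where they do the work, as an engineer would, in place of code of your own. Each camera call takes 0.05 s, during which the arm holds its last target.

## Task

Stand the pot that is left over at the side of the tiled panel upright in the wide gap in the row, then take the beech straightedge out of its tray and with its long working edge push all four pots away from you into one straight line, so that their near sides end along the middle of the metal strip and the square box sits flush with the line. Hold the straightedge along the strip as the push ends, then lay it flat back in its tray; do not tip any pot, and leave the mortar and the pepper mill behind the row where they stand.

Things in the scene. Friction and masses are not known exactly. Their poses are not given: they have to be found in the camera images.
- strip (a point): middle, at the top surface of the tiled panel, of a flat metal trim strip 14 mm wide and 480 mm long set flush in it. x points across the strip, away from the robot; y along it, to the robot's left; z up (the panel may be turned a little). Three pots stand in a row short of the strip (x below 0), y from -130 to +130 mm; the wide gap is between the two leftmost of them (y about +40 mm)
- panel: fixed panel of terracotta tiles, 8 mm thick, on the ledge; origin at its underside below the strip's middle, axes as the strip's. It reaches 170 mm either side of the strip along x, and from -185 to +295 mm along y. The pots stand on it; the left-over pot stands on it too, at the left end, at y above 190 mm
- ramekin_mid (a point): open white ceramic ramekin, straight round wall, 62 mm across, 42 mm high, wall 5 mm, about 0.14 kg; this point is its centre, half-way up (21 mm above its foot); z up
- saltbox_mid (a point): square plastic salt box with a closed grey flap, body 56 x 56 mm, 50 mm high (the flap overhangs the body by 1 mm, with a lip of 6 mm on one side, and can be ignored), about 0.13 kg; centre, half-way up (25 mm above its foot); x and y square to its sides, z up
- lidpot_mid (a point): small round clay pot with a pointed, knobbed clay lid (fixed to it) and a steel lid ring, 60 mm across with a straight wall up to 36 mm, 67 mm high over the knob, about 0.18 kg; this point is on its axis, half-way up (33.5 mm above its foot); z up
- tin_mid (a point): round closed steel tin, 56 mm across, 56 mm high, about 0.15 kg; centre, half-way up (28 mm above its foot); z up
- grip (a point): centre of the upright fin of the beech straightedge, to be gripped from above: 16 mm thick (along x), 80 mm long (along y), 46 mm high (12 to 58 mm above the plank's underside). This point is half-way up the fin, 35 mm above the underside, 12 mm behind the plank's middle line. x points square to the fin towards the working edge, y along the plank, z up
- edge (a point): middle of the straightedge's working edge: the long side further from the fin, 42 mm ahead (+x) of the fin's centre plane and 6 mm above the underside; same axes as the grip point
- tray_in (a point): centre of the inner floor of the fixed shallow pine tray in which the straightedge lies flat, at the right of the panel. Inside 350 mm (along x) by 84 mm (along y), floor 5 mm above the ledge, rim 13 mm above the floor. x along the tray's length, z up. The straightedge lies in it with its length along the tray
- straightedge: the beech straightedge as a whole, about 0.22 kg: a flat plank 320 mm long (y), 60 mm wide (x), 12 mm thick with the upright fin on top; origin at the centre of the plank's underside, same axes as the grip point
- mortar: grey stone mortar, open bowl 84 mm across and 55 mm high; stands on the panel beyond the strip (leave alone); origin at the centre of its underside
- mill: dark turned-wood pepper mill, 44 mm across, 95 mm high; stands on the panel beyond the strip (leave alone); origin at the centre of its underside
Mind the look-alikes: they are no part of the job. What is shaped like the part that bears saltbox_mid but pink, purple or turquoise is not meant.

How it is judged:
By the outcome, as a careful person would: the job done as asked, in the order asked, and still so for the second after the job is handed in, with the robot touching nothing.
It also fails if it takes over 72 s, if anything falls off the work surface, if the arm or the gripper's body presses on something with over 40 N, if the wrist force passes 120 N, or if a joint passes its speed limit or range.

## Working session

There is one attempt and no reset: what is moved stays moved. The work goes in short steps, Python scripts to look and compute and a tool call to move; the robot and the scene stay as the last step left them, time stands still between calls to the robot, and variables do not carry over. Pictures are saved under pics/ and viewed, and the job is handed in when it is done.

Besides the shell and the picture viewer there is one more tool, called after "Emit:" in YAML: its name, and indented under it one key for each argument. drive_tool: Moves the arm, as the interface text tells. Scaled input: -1 to 1 covers 20 mm each way for a shift and 8 degrees each way for a turn. Its arguments: {"type":"object","properties":{"commands":{"type":"array","items":{"type":"object","properties":{"rx":{"type":"number"},"ry":{"type":"number"},"rz":{"type":"number"},"tx":{"type":"number"},"ty":{"type":"number"},"tz":{"type":"number"},"grip":{"type":"number"}}}},"grip_force":{"type":"number"}},"required":["commands"]}

```bash
ls; mkdir -p pics; cat > h.py <<'E'
import numpy as np, cv2
from bench import status, eyes, workorder, spotter, r
def px(f,u,v):
    z=f["range_z"][int(v),int(u)]
    p=np.array([(u-f["cx"])/f["fx"]*z,(v-f["cy"])/f["fy"]*z,z,1]); return (f["T"]@p)[:3]
def cloud(f):
    z=f["range_z"]; v,u=np.mgrid[:z.shape[0],:z.shape[1]]
    p=np.stack([(u-f["cx"])/f["fx"]*z,(v-f["cy"])/f["fy"]*z,z],-1)
    w=p@f["T"][:3,:3].T+f["T"][:3,3]; w[z==0]=np.nan; return w
E
python3 - <<'E'
from h import *
o=status.get_obs(); print(o)
for n in ["scene","top"]:
    f=eyes.grab_frame(n); cv2.imwrite(f"pics/{n}0.png",cv2.resize(f["frame"],(800,600)));print(n,f["fx"],f["T"].round(3).tolist())
    np.savez(f"{n}0.npz",**{k:f[k] for k in f})
    for t in ["ramekin_mid","saltbox_mid","lidpot_mid","tin_mid","straightedge","mortar","mill","strip","tray_in"]:
        try:
            for d in spotter.masks_of(n,t)[:4]:
                m=d["mask"]; w=cloud(f)[m]; print(t,round(d["confidence"],2),np.round(d["position"],3),m.sum(),np.nanmedian(w,0).round(3),np.nanmax(w[:,2]).round(3))
        except Exception as e: print(t,e)
E
```

```text
pics
{'clock': 0.0, 'joints': array([-1.23913276,  0.47781773,  0.02232038,  1.5564437 , -0.0115045 ,
        1.10929042, -0.08307826]), 'qvel': array([ 3.63384813e-04,  1.35774982e-03,  7.08114773e-04,  1.47010393e-05,
        7.26124756e-04,  7.54339002e-04, -7.76964889e-04]), 'tau': array([ 1.06951550e-04, -5.96452081e+01,  1.60866939e+00, -2.81188399e+01,
        1.26168964e-02,  9.43697611e-03, -1.23814524e-05]), 'tcp_pos': array([0.28711569, 0.6102434 , 0.23031679]), 'orientation': array([-6.85075433e-01, -3.06570108e+00,  2.84319720e-03]), 'contact_force': array([-1.10016839,  0.20878755, -0.14739959]), 'moment': array([-0.00987756,  0.03420125,  0.00373735]), 'grip_width': 0.08534177588733614}
scene 444.2556355820022 [[-0.259, 0.546, -0.797, 1.326], [0.966, 0.135, -0.222, 0.18], [-0.014, -0.827, -0.562, 0.606], [0.0, 0.0, 0.0, 1.0]]
ramekin_mid 0.59 [0.483 0.543] 774 [ 0.57  -0.075  0.034] 0.053
saltbox_mid 0.95 [0.41  0.445] 737 [ 0.438 -0.204  0.039] 0.054
saltbox_mid 0.8 [0.662 0.427] 799 [0.344 0.1   0.036] 0.053
saltbox_mid 0.77 [0.494 0.417] 694 [ 0.357 -0.124  0.038] 0
[... 1014 characters left out ...]
 ] 27638 [0.568 0.105 0.009] 0.064
saltbox_mid 0.94 [0.484 0.46 ] 864 [0.548 0.003 0.059] 0.063
saltbox_mid 0.91 [0.383 0.74 ] 1006 [0.332 0.095 0.051] 0.055
saltbox_mid 0.67 [0.607 0.729] 988 [ 0.343 -0.13   0.051] 0.055
saltbox_mid 0.62 [0.693 0.625] 1005 [ 0.425 -0.21   0.051] 0.057
lidpot_mid 0.96 [0.216 0.411] 797 [0.587 0.285 0.049] 0.077
tin_mid 0.71 [0.328 0.438] 770 [0.57  0.158 0.066] 0.07
straightedge 0.64 [0.796 0.512] 4566 [ 0.518 -0.345  0.019] 0.067
mortar 0.96 [0.53  0.267] 1150 [ 0.724 -0.049  0.048] 0.069
mill 0.77 [0.367 0.255] 538 [0.709 0.127 0.076] 0.107
strip 0.68 [0.386 0.454] 28163 [0.57  0.105 0.009] 0.083
tray_in 0.77 [0.819 0.544] 3355 [ 0.506 -0.347  0.009] 0.066
```

View pics/scene0.png

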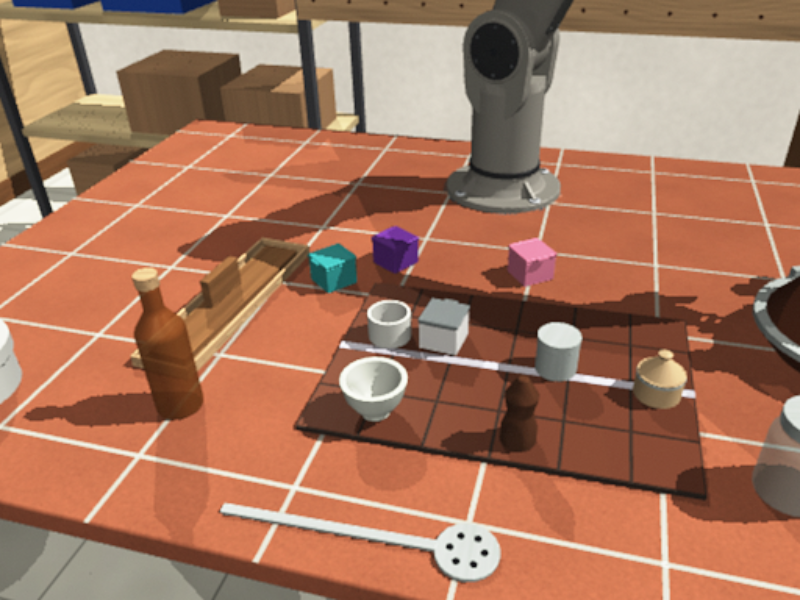

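View pics/top0.png

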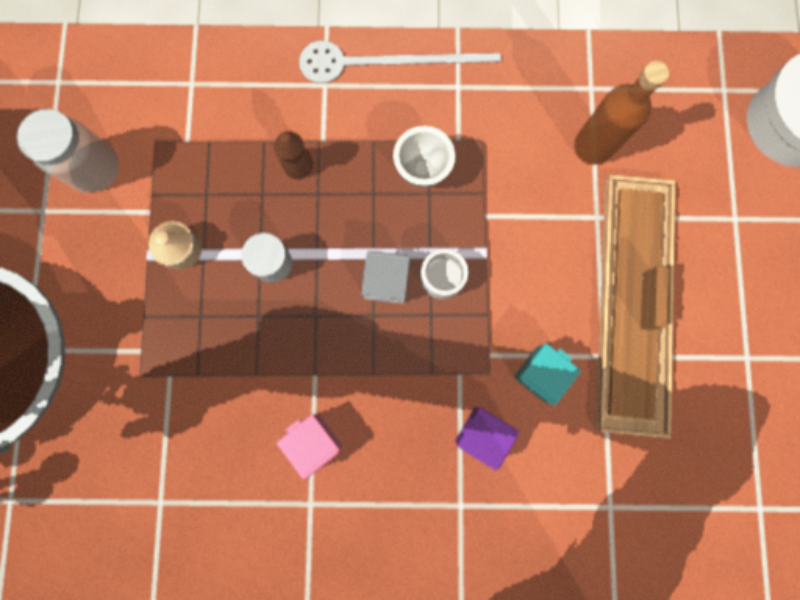

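The scene and top views show the left-over pot is the clay lidpot, at top-view px (172,245), standing upright. The row is tin (266,257), white/grey salt box (385,276) and ramekin (444,273). The pink, purple and turquoise boxes at (308,447), (487,438) and (548,374) are decoys. Next I'll measure precisely.

```bash
cat > m.py <<'E'
from h import *
import sys
from scipy.optimize import least_squares
def circ(p,R):
    s=least_squares(lambda c:np.hypot(p[:,0]-c[0],p[:,1]-c[1])-R,p.mean(0),loss="soft_l1",f_scale=.002);return s.x
if __name__=="__main__":
  for n in ["scene","top"]:
    f=np.load(n+"0.npz"); w=cloud(f); b=f["frame"].astype(int)
    # strip
    m=(b.min(-1)>150)&(abs(w[...,2]-.008)<.008)&(w[...,0]>.5)&(w[...,0]<.66)&(w[...,1]>-.16)&(w[...,1]<.32)
    p=w[m]; print(n,"strip",m.sum(),p[:,2].mean().round(4))
    a=np.polyfit(p[:,1],p[:,0],1)
    for _ in range(4):
        q=p[abs(p[:,0]-np.polyval(a,p[:,1]))<.009]; a=np.polyfit(q[:,1],q[:,0],1)
    print("x=",a, "ang",np.degrees(np.arctan(a[0])),q[:,1].min(),q[:,1].max(),len(q))
    g=(b[...,2]<150)&(abs(w[...,2]-.008)<.004)&(w[...,0]>.35)&(w[...,0]<.8)&(w[...,1]>-.25)&(w[...,1]<.4)
    for nm,c,zt in [("tin",(.58,.16),.064),("ram",(.565,-.077),.050),("box",(.56,.003),.058),("lid",(.6,.288),.044),("mill",(.72,.13),.103),("mort",(.715,-.05),.063)]:
        k=(np.hypot(w[...,0]-c[0],w[...,1]-c[1])<.055)&(abs(w[...,2]-zt)<.006)
        q=w[k]; 
        if len(q)<5: print(nm,"few");continue
        (cx,cy),wh,an=cv2.minAreaRect((q[:,:2]*1000).astype(np.float32))
        print(nm,len(q),"medz",np.median(q[:,2]).round(4),"mean",q[:,:2].mean(0).round(4),"ext",q.min(0).round(4),q.max(0).round(4),"mar",(round(cx,1),round(cy,1)),np.round(wh,1),round(an,1))
    k=(w[...,0]>.33)&(w[...,0]<.72)&(w[...,1]>-.45)&(w[...,1]<-.26)
    for lo,hi in [(.055,.07),(.013,.021),(.003,.009)]:
        q=w[k&(w[...,2]>lo)&(w[...,2]<hi)]
        if len(q)<5: continue
        (cx,cy),wh,an=cv2.minAreaRect((q[:,:2]*1000).astype(np.float32))
        print("tray z",lo,len(q),np.median(q,0).round(4),"mar",(round(cx,1),round(cy,1)),np.round(wh,1),round(an,1))
E
python3 m.py
```

```text
scene strip 631 0.0085
x= [-0.0270591   0.58983798] ang -1.5499937544830706 -0.1386123284496161 0.26409695787323395 530
tin 423 medz 0.0648 mean [0.5788 0.1633] ext [0.5464 0.1356 0.0581] [0.6055 0.1912 0.0674] mar (576.2, 163.3) [57.1 55.1] 28.4
ram 215 medz 0.0488 mean [ 0.5606 -0.0727] ext [ 0.528  -0.1061  0.0441] [ 0.5892 -0.0233  0.0557] mar (556.7, -66.9) [61.3 75.8] 14.5
box 469 medz 0.0581 mean [0.5541 0.0035] ext [ 0.5159 -0.0278  0.0524] [0.5838 0.0337 0.0619] mar (549.5, 3.3) [57.5 67.4] 84.8
lid 287 medz 0.0448 mean [0.6091 0.2921] ext [0.5684 0.2645 0.0382] [0.625  0.3239 0.0499] mar (597.7, 293.6) [60.1 54.9] 83.0
mill 65 medz 0.1011 mean [0.7226 0.1333] ext [0.7143 0.1242 0.0971] [0.7283 0.1423 0.1043] mar (721.6, 133.5) [13.6 17.4] 10.1
mort 483 medz 0.0622 mean [ 0.7151 -0.0468] ext [ 0.6734 -0.0878  0.0571] [ 0.756  -0.0053  0.0655] mar (715.2, -46.3) [81.8 82.1] 84.2
tray z 0.055 178 [ 0.5317 -0.3535  0.0622] mar (526.2, -356.3) [18.8 81.7] 83.7
tray z 0.013 1839 [ 0.5283 -0.3337  0.0169] mar (524.9, -345.6) [ 96.3 361.4] 85.3
tray z 0.003 376 [ 0.5459 -0.3118  0.
[... 481 characters left out ...]
5  0.0521] [0.5822 0.0336 0.0632] mar (547.6, -8.7) [80.2 64.8] 84.3
lid 272 medz 0.046 mean [0.5896 0.2875] ext [0.5636 0.2627 0.038 ] [0.6235 0.3231 0.0499] mar (593.0, 292.7) [58.7 60.1] 17.9
mill 76 medz 0.1023 mean [0.7178 0.1316] ext [0.7094 0.1219 0.0971] [0.7285 0.142  0.1067] mar (719.0, 132.0) [17. 19.] 41.4
mort 485 medz 0.0639 mean [ 0.7172 -0.0475] ext [ 0.673  -0.0876  0.057 ] [ 0.7559 -0.0069  0.0686] mar (714.3, -47.2) [82.  81.1] 81.9
tray z 0.055 368 [ 0.5249 -0.3551  0.0641] mar (525.6, -356.6) [16.6 79.3] 84.9
tray z 0.013 4850 [ 0.5128 -0.3415  0.0184] mar (525.0, -346.9) [ 95.9 359.7] 85.3
tray z 0.003 2396 [ 0.4975 -0.3403  0.0054] mar (524.9, -355.0) [388.8 190.2] 0.3
```

```bash
python3 - <<'E'
from h import *
for n in ["scene","top"]:
    f=np.load(n+"0.npz"); w=cloud(f)
    k=(w[...,0]>.45)&(w[...,0]<.6)&(w[...,1]>-.40)&(w[...,1]<-.3)&(w[...,2]>.057)&(w[...,2]<.075)
    q=w[k]; c=q.mean(0); u,s,vt=np.linalg.svd((q-c)[:,:2],full_matrices=False); d=vt[0]*np.sign(vt[0][0])
    al=(q-c)[:,:2]@d; ac=(q-c)[:,:2]@np.array([-d[1],d[0]])
    print(n,"fin",len(q),c.round(4),"yaw",np.degrees(np.arctan2(d[1],d[0])).round(2),al.min().round(4),al.max().round(4),ac.min().round(4),ac.max().round(4))
    # straightedge top surface & rim
    b=f["frame"]
    # obstacle height map coarse
    g=np.full((12,16),np.nan)
    X=np.arange(.25,.85,.05);Y=np.arange(.6,-.5,-.05)
    if n=="top":
      print("cols y",Y.round(2))
    for x in X[::-1]:
        print("%.2f"%x,[("%3d"%(1000*np.nanmax(w[...,2][m])) if (m:=(abs(w[...,0]-x)<.025)&(abs(w[...,1]-y)<.025)).any() else "  .") for y in Y])
    # box side yaw via minAreaRect of eroded
    k=(np.hypot(w[...,0]-.548,w[...,1]-.0025)<.045)&(w[...,2]>.053)&(w[...,2]<.066)
    mm=cv2.morphologyEx(k.astype(np.uint8),cv2.MORPH_OPEN,np.ones((3,3)));q=w[mm>0]
    q=q[np.abs(q[:,1]-.002)<.034]
    print("box",cv2.minAreaRect((q[:,:2]*1000).astype(np.float32)))
E
```

```text
scene fin 159 [ 0.5304 -0.3551  0.0619] yaw -5.62 -0.045 0.0368 -0.011 0.0079
0.80 ['  .', '  .', '  .', '  3', '  3', '  3', '  3', '  3', '  3', '  3', '  3', '  3', '  2', '  3', '  2', '  3', '  2', '118', '145', '  3', '  2', '  2']
0.75 ['  .', '  .', '  .', ' 53', '112', ' 10', ' 10', ' 11', ' 10', '104', ' 94', ' 10', ' 65', ' 65', ' 65', ' 10', '  3', '135', '201', '  2', '  3', '  2']
0.70 ['  .', '  .', '  .', '  .', '113', ' 11', ' 11', ' 11', ' 10', '104', ' 98', ' 11', ' 64', ' 65', ' 65', ' 10', '  2', '  3', ' 19', ' -1', ' 19', '  3']
0.65 ['  .', '  .', '  .', '  .', '  3', ' 10', ' 11', ' 10', ' 10', ' 11', ' 11', ' 10', ' 10', ' 63', ' 10', ' 10', '  2', '  3', ' 20', ' 19', '  .', '  2']
0.60 ['  .', '  .', '  .', '  2', '  3', ' 10', ' 77', ' 53', ' 66', ' 67', ' 11', ' 58', ' 61', ' 54', ' 51', ' 10', '  2', '  2', ' 20', ' 20', ' 19', '  2']
0.55 ['  .', '  .', '  1', ' 48', '  3', ' 10', ' 44', ' 42', ' 67', ' 67', ' 11', ' 60', ' 60', ' 58', ' 51', '  9', '  3', '  2', ' 19', ' 65', ' 20', '  2']
0.50 ['  .', '  .', ' 18', ' 75', '  3', ' 10', ' 11', ' 10', 
[... 2547 characters left out ...]
10', ' 12', ' 11', ' 11', ' 11', ' 12', ' 12', ' 13', ' 11', ' 52', ' 52', ' 56', ' 54', ' 23', ' 21', ' 21', '  5']
0.35 ['  .', '  .', ' 72', ' 76', '  5', '  4', '  4', '  4', '  5', ' 54', ' 54', ' 53', '  4', '  5', ' 54', ' 54', '  5', '  5', ' 22', ' 21', ' 21', '  5']
0.30 ['  .', '  .', ' 55', '  5', '  4', '  5', '  5', '  4', '  5', ' 52', ' 55', ' 54', '  5', '  5', ' 53', ' 54', '  5', '  5', '  5', '  5', '  5', '  5']
0.25 ['  .', '  .', '  5', '  5', '  5', '  5', '  5', '  4', '  6', '  4', '  5', '  5', '  5', '  5', '  5', '  5', '  4', '  4', '  5', '  5', '  6', '  5']
box ((548.6808471679688, 2.22589111328125), (57.782310485839844, 64.72791290283203), 84.84091186523438)
```

```bash
python3 - <<'E'
from h import *
f=np.load("top0.npz")["frame"]
cv2.imwrite("pics/crop_pots.png",cv2.resize(f[125:250,80:320],(800,417),interpolation=cv2.INTER_CUBIC))
E
```

```text
(no output)
```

View pics/crop_pots.png

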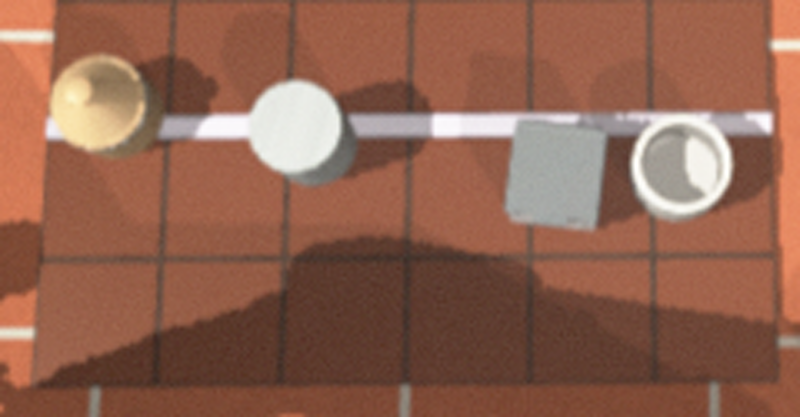

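The crop confirms it: lidpot at crop (98,108), tin (298,130), salt box with the grey flap (556,175) and ramekin (682,168). The wide gap is at crop (430,160). I'm moving above the lidpot.

Emit:
drive_tool:
  commands:
    - {"tx":0.96,"ty":-0.99,"rz":-1,"grip":-1}
    - {"tx":0.96,"ty":-0.99,"rz":-1,"grip":-1}
    - {"tx":0.96,"ty":-0.99,"rz":-1,"grip":-1}
    - {"tx":0.96,"ty":-0.99,"rz":-1,"grip":-1}
    - {"tx":0.96,"ty":-0.99,"rz":-1,"grip":-1}
    - {"tx":0.96,"ty":-0.99,"rz":-1,"grip":-1}
    - {"tx":0.96,"ty":-0.99,"rz":-1,"grip":-1}
    - {"tx":0.96,"ty":-0.99,"rz":-0.91,"grip":-1}

```text
validation failed for argument at $.co...
```

Emit:
drive_tool:
  commands:
    - {"tx":0.96,"ty":-0.99}
    - {"tx":0.96,"ty":-0.99}
    - {"tx":0.96,"ty":-0.99}
    - {"tx":0.96,"ty":-0.99}
    - {"tx":0.96,"ty":-0.99}
    - {"tx":0.96,"ty":-0.99}
    - {"tx":0.96,"ty":-0.99}
    - {"tx":0.96,"ty":-0.99}
    - {"tz":-1}
    - {}

```text
validation failed for argument at $.co...
```

```bash
cat > w.py <<'E'
from h import *
from scipy.spatial.transform import Rotation as R
def grabw():
    o=status.get_obs(); f=eyes.grab_frame("wrist"); T=np.eye(4);T[:3,:3]=R.from_rotvec(o["orientation"]).as_matrix();T[:3,3]=o["tcp_pos"]
    f["T"]=T@f["T_tool_cam"]; return o,f
def wcloud(f):
    z=f["range_z"]; v,u=np.mgrid[:z.shape[0],:z.shape[1]]
    a=(u-f["cx"])/f["fx"];b=(v-f["cy"])/f["fy"];th=np.hypot(a,b)
    k=np.where(th>1e-9,np.tan(np.minimum(th,1.5))/np.maximum(th,1e-9),1)
    p=np.stack([a*k*z,b*k*z,z],-1); w=p@f["T"][:3,:3].T+f["T"][:3,3]; w[z==0]=np.nan; return w
def jaw(o):
    y=R.from_rotvec(o["orientation"]).as_matrix()[:,1]; return np.degrees(np.arctan2(y[1],y[0]))%180
E
python3 - <<'E'
from w import *
o,f=grabw(); print(o["clock"],o["tcp_pos"],o["orientation"],jaw(o),o["joints"].round(2))
cv2.imwrite("pics/w1.png",f["frame"]); w=wcloud(f)
for nm,c,zt in [("tin",(.575,.1625),.064),("lid",(.595,.293),.044),("lidtop",(.595,.293),.072)]:
    k=(np.hypot(w[...,0]-c[0],w[...,1]-c[1])<.05)&(abs(w[...,2]-zt)<.005); q=w[k]
    if len(q)>5: print(nm,len(q),q.mean(0).round(4),q.min(0).round(4),q.max(0).round(4),cv2.minAreaRect((q[:,:2]*1000).astype(np.float32)))
b=f["frame"].astype(int); m=(b.min(-1)>150)&(abs(w[...,2]-.008)<.008)&(abs(w[...,0]-.59)<.025)
p=w[m]; print(len(p),p.mean(0)); 
for y in np.arange(0,.33,.04):
    q=p[abs(p[:,1]-y)<.02]
    if len(q)>3: print(round(y,2),np.median(q,0).round(4))
E
```

```text
1.0 [0.28739283 0.61080764 0.23131502] [-6.85355750e-01 -3.06591352e+00 -1.25227618e-04] 64.7984733367418 [-1.24  0.48  0.02  1.56 -0.01  1.11 -0.08]
67 [0.58812184 0.06747069 0.00776227]
0.04 [0.5896 0.0441 0.0074]
0.08 [0.589  0.0754 0.0076]
```

View pics/w1.png

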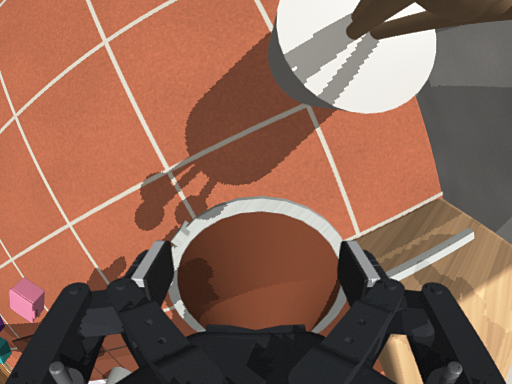

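Emit:
drive_tool:
  commands:
    - {"tx":0.96,"ty":-0.99,"tz":0,"rx":0,"ry":0,"rz":-1,"grip":-1}
  grip_force: 40

```text
clock: 1.18
tcp_pos: [0.3042, 0.5925, 0.2311]
orientation: [-0.895, -3.009, -0.001]
contact_force: [0.6, 0.3, -0.8]
grip_width: 0.0854
```

Emit:
drive_tool:
  commands:
    - {"tx":0.96,"ty":-0.99,"tz":0,"rx":0,"ry":0,"rz":-1,"grip":-1}
    - {"tx":0.96,"ty":-0.99,"tz":0,"rx":0,"ry":0,"rz":-1,"grip":-1}
    - {"tx":0.96,"ty":-0.99,"tz":0,"rx":0,"ry":0,"rz":-1,"grip":-1}
    - {"tx":0.96,"ty":-0.99,"tz":0,"rx":0,"ry":0,"rz":-1,"grip":-1}
    - {"tx":0.96,"ty":-0.99,"tz":0,"rx":0,"ry":0,"rz":-1,"grip":-1}
    - {"tx":0.96,"ty":-0.99,"tz":0,"rx":0,"ry":0,"rz":-1,"grip":-1}
    - {"tx":0.96,"ty":-0.99,"tz":0,"rx":0,"ry":0,"rz":-0.91,"grip":-1}
    - {"tx":0.96,"ty":-0.99,"tz":0,"rx":0,"ry":0,"rz":0,"grip":-1}
    - {"tx":0.96,"ty":-0.99,"tz":0,"rx":0,"ry":0,"rz":0,"grip":-1}
    - {"tx":0.96,"ty":-0.99,"tz":0,"rx":0,"ry":0,"rz":0,"grip":-1}

```text
clock: 2.42
tcp_pos: [0.4991, 0.3924, 0.2314]
orientation: [-2.192, -2.251, -0.0]
contact_force: [0.5, 1.4, -0.7]
grip_width: 0.0853
```

Emit:
drive_tool:
  commands:
    - {"tx":0.96,"ty":-0.99,"tz":0,"rx":0,"ry":0,"rz":0,"grip":-1}
    - {"tx":0.96,"ty":-0.99,"tz":0,"rx":0,"ry":0,"rz":0,"grip":-1}
    - {"tx":0.96,"ty":-0.99,"tz":0,"rx":0,"ry":0,"rz":0,"grip":-1}
    - {"tx":0.96,"ty":-0.99,"tz":0,"rx":0,"ry":0,"rz":0,"grip":-1}
    - {"tx":0.96,"ty":-0.99,"tz":0,"rx":0,"ry":0,"rz":0,"grip":-1}
    - {"tx":0,"ty":0,"tz":0,"rx":0,"ry":0,"rz":0,"grip":-1}
    - {"tx":0,"ty":0,"tz":0,"rx":0,"ry":0,"rz":0,"grip":-1}

```text
clock: 3.3
tcp_pos: [0.5939, 0.295, 0.2312]
orientation: [-2.19, -2.251, 0.0]
contact_force: [-0.6, 1.4, -0.3]
grip_width: 0.0858
```

```bash
cat > look.py <<'E'
from w import *
import sys
o,f=grabw(); print(o["clock"],o["tcp_pos"],o["orientation"],jaw(o),o["joints"].round(2))
cv2.imwrite("pics/%s.png"%sys.argv[1],f["frame"]); w=wcloud(f)
for nm,c,zt in [("tin",(.575,.1625),.064),("lid",(.595,.293),.044),("lidtop",(.595,.293),.072)]:
    k=(np.hypot(w[...,0]-c[0],w[...,1]-c[1])<.05)&(abs(w[...,2]-zt)<.005); q=w[k]
    if len(q)>5: print(nm,len(q),q.mean(0).round(4),q.min(0).round(4),q.max(0).round(4),cv2.minAreaRect((q[:,:2]*1000).astype(np.float32)))
b=f["frame"].astype(int); m=(b.min(-1)>150)&(abs(w[...,2]-.008)<.008)&(abs(w[...,0]-.59)<.025)
p=w[m]
for y in np.arange(-.12,.33,.04):
    q=p[abs(p[:,1]-y)<.02]
    if len(q)>3: print(round(y,2),len(q),np.median(q,0).round(4))
E
python3 look.py w2
```

```text
3.3 [0.59388072 0.29499167 0.23115423] [-2.19011376e+00 -2.25099014e+00  5.43992033e-05] 1.5706773243718006 [-0.81  0.47  0.36  1.6  -0.18  1.1  -0.38]
tin 1428 [0.5758 0.1652 0.0643] [0.5481 0.1344 0.059 ] [0.6044 0.1918 0.0665] ((575.9070434570312, 163.13043212890625), (56.141868591308594, 56.421085357666016), 70.92597961425781)
lid 879 [0.5942 0.2979 0.0453] [0.5644 0.2639 0.0391] [0.6245 0.3232 0.049 ] ((594.2657470703125, 293.6007080078125), (59.99542999267578, 59.22072982788086), 2.3972980976104736)
lidtop 205 [0.5946 0.294  0.0731] [0.5859 0.2853 0.0706] [0.6028 0.302  0.0758] ((594.5641479492188, 293.8358459472656), (16.509193420410156, 16.61322593688965), 58.23749923706055)
0.0 13 [0.5908 0.0181 0.008 ]
0.04 180 [0.5891 0.0381 0.0081]
0.08 177 [0.5898 0.0787 0.0081]
0.2 275 [0.5874 0.2019 0.0083]
0.24 263 [0.5867 0.2371 0.0082]
0.32 178 [0.5848 0.3304 0.0082]
```

View pics/w2.png

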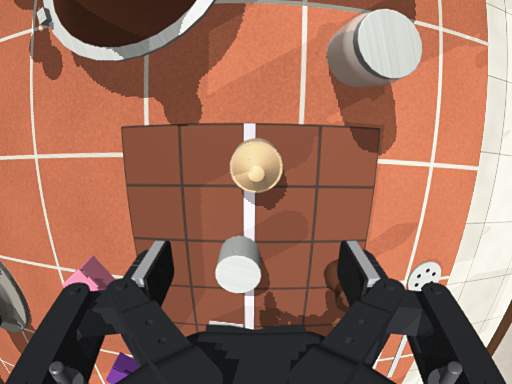

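The wrist view shows the lidpot at px (256,165), and its centre measures (0.594, 0.294) with the knob top at 0.076. That agrees with the other two views. I'm descending to grip.

Emit:
drive_tool:
  commands:
    - {"tx":0.03,"ty":-0.06,"tz":-1,"rx":0,"ry":0,"rz":0,"grip":-1}
    - {"tx":0,"ty":0,"tz":-1,"rx":0,"ry":0,"rz":0,"grip":-1}
    - {"tx":0,"ty":0,"tz":-1,"rx":0,"ry":0,"rz":0,"grip":-1}
    - {"tx":0,"ty":0,"tz":-1,"rx":0,"ry":0,"rz":0,"grip":-1}
    - {"tx":0,"ty":0,"tz":-1,"rx":0,"ry":0,"rz":0,"grip":-1}
    - {"tx":0,"ty":0,"tz":-1,"rx":0,"ry":0,"rz":0,"grip":-1}
    - {"tx":0,"ty":0,"tz":-1,"rx":0,"ry":0,"rz":0,"grip":-1}
    - {"tx":0,"ty":0,"tz":-1,"rx":0,"ry":0,"rz":0,"grip":-1}
    - {"tx":0,"ty":0,"tz":-1,"rx":0,"ry":0,"rz":0,"grip":-1}
    - {"tx":0,"ty":0,"tz":-1,"rx":0,"ry":0,"rz":0,"grip":-1}

```text
clock: 4.6
tcp_pos: [0.5952, 0.2928, 0.03]
orientation: [2.192, 2.251, 0.0]
contact_force: [0.9, -0.9, 0.0]
grip_width: 0.0851
```

Emit:
drive_tool:
  commands:
    - {"tx":0,"ty":0,"tz":-0.5,"rx":0,"ry":0,"rz":0,"grip":-1}
    - {"tx":0,"ty":0,"tz":-0.4,"rx":0,"ry":0,"rz":0,"grip":-1}
    - {"tx":0,"ty":0,"tz":0,"rx":0,"ry":0,"rz":0,"grip":-1}
    - {"tx":0,"ty":0,"tz":0,"rx":0,"ry":0,"rz":0,"grip":1}
    - {"tx":0,"ty":0,"tz":0,"rx":0,"ry":0,"rz":0,"grip":1}
    - {"tx":0,"ty":0,"tz":0,"rx":0,"ry":0,"rz":0,"grip":1}
    - {"tx":0,"ty":0,"tz":0,"rx":0,"ry":0,"rz":0,"grip":1}
  grip_force: 30

```text
clock: 5.48
tcp_pos: [0.5956, 0.2931, 0.0142]
orientation: [2.192, 2.251, 0.002]
contact_force: [-1.5, -0.3, 5.9]
grip_width: 0.0581
```

Emit:
drive_tool:
  commands:
    - {"tx":0,"ty":0,"tz":0.5,"rx":0,"ry":0,"rz":0,"grip":1}
    - {"tx":0,"ty":0,"tz":0.8,"rx":0,"ry":0,"rz":0,"grip":1}
    - {"tx":0,"ty":0,"tz":1,"rx":0,"ry":0,"rz":0,"grip":1}
    - {"tx":0,"ty":0,"tz":1,"rx":0,"ry":0,"rz":0,"grip":1}
    - {"tx":0,"ty":0,"tz":1,"rx":0,"ry":0,"rz":0,"grip":1}
    - {"tx":0,"ty":0,"tz":0,"rx":0,"ry":0,"rz":0,"grip":1}

```text
clock: 6.22
tcp_pos: [0.5966, 0.2934, 0.1018]
orientation: [2.191, 2.25, 0.006]
contact_force: [-0.4, 0.2, -3.1]
grip_width: 0.0578
```

```bash
python3 look.py w3; python3 - <<'E'
from h import *
f=eyes.grab_frame("scene"); w=cloud(f); cv2.imwrite("pics/s3.png",f["frame"][150:330,200:480].repeat(2,0).repeat(2,1))
E
```

```text
6.225 [0.59659698 0.29337347 0.10183678] [2.19108179 2.24986791 0.00640976] 1.5165742319933357 [-0.77  0.61  0.31  1.71 -0.24  0.86 -0.33]
0.28 93 [0.584  0.2977 0.0082]
0.32 859 [0.585  0.3203 0.0081]
```

View pics/s3.png

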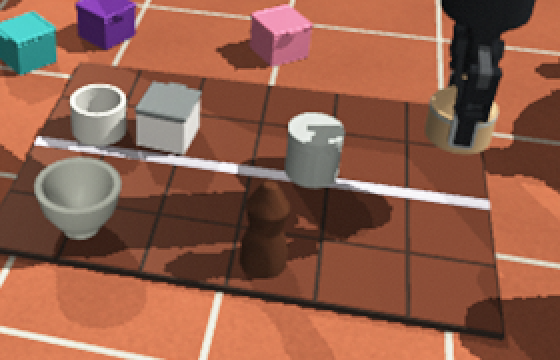

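The pot is held level above the panel at crop px (462,118). I'm carrying it to the gap.

Emit:
drive_tool:
  commands:
    - {"tx":-0.16,"ty":-0.96,"tz":0,"rx":0,"ry":0,"rz":0,"grip":1}
    - {"tx":-0.16,"ty":-0.96,"tz":0,"rx":0,"ry":0,"rz":0,"grip":1}
    - {"tx":-0.16,"ty":-0.96,"tz":0,"rx":0,"ry":0,"rz":0,"grip":1}
    - {"tx":-0.16,"ty":-0.96,"tz":0,"rx":0,"ry":0,"rz":0,"grip":1}
    - {"tx":-0.16,"ty":-0.96,"tz":0,"rx":0,"ry":0,"rz":0,"grip":1}
    - {"tx":-0.16,"ty":-0.96,"tz":0,"rx":0,"ry":0,"rz":0,"grip":1}
    - {"tx":-0.16,"ty":-0.96,"tz":0,"rx":0,"ry":0,"rz":0,"grip":1}
    - {"tx":-0.16,"ty":-0.96,"tz":0,"rx":0,"ry":0,"rz":0,"grip":1}
    - {"tx":-0.16,"ty":-0.96,"tz":0,"rx":0,"ry":0,"rz":0,"grip":1}
    - {"tx":-0.16,"ty":-0.96,"tz":0,"rx":0,"ry":0,"rz":0,"grip":1}

```text
clock: 7.58
tcp_pos: [0.563, 0.0995, 0.0993]
orientation: [2.192, 2.251, 0.0]
contact_force: [0.1, 0.4, -2.4]
grip_width: 0.058
```

Emit:
drive_tool:
  commands:
    - {"tx":-0.16,"ty":-0.96,"tz":0,"rx":0,"ry":0,"rz":0,"grip":1}
    - {"tx":0,"ty":0,"tz":-0.5,"rx":0,"ry":0,"rz":0,"grip":1}
    - {"tx":0,"ty":0,"tz":-1,"rx":0,"ry":0,"rz":0,"grip":1}
    - {"tx":0,"ty":0,"tz":-1,"rx":0,"ry":0,"rz":0,"grip":1}
    - {"tx":0,"ty":0,"tz":-1,"rx":0,"ry":0,"rz":0,"grip":1}
    - {"tx":0,"ty":0,"tz":-0.4,"rx":0,"ry":0,"rz":0,"grip":1}
    - {"tx":0,"ty":0,"tz":-0.3,"rx":0,"ry":0,"rz":0,"grip":1}
    - {"tx":0,"ty":0,"tz":0,"rx":0,"ry":0,"rz":0,"grip":1}
    - {"tx":0,"ty":0,"tz":0,"rx":0,"ry":0,"rz":0,"grip":1}

```text
clock: 8.7
tcp_pos: [0.5605, 0.0817, 0.0159]
orientation: [2.191, 2.25, 0.002]
contact_force: [0.6, -0.8, -2.7]
grip_width: 0.0578
```

Emit:
drive_tool:
  commands:
    - {"tx":0,"ty":0,"tz":-0.05,"rx":0,"ry":0,"rz":0,"grip":1}
    - {"tx":0,"ty":0,"tz":-0.05,"rx":0,"ry":0,"rz":0,"grip":1}
    - {"tx":0,"ty":0,"tz":0,"rx":0,"ry":0,"rz":0,"grip":1}

```text
clock: 9.07
tcp_pos: [0.5603, 0.0817, 0.0142]
orientation: [2.192, 2.251, 0.001]
contact_force: [-1.4, 0.2, 5.4]
grip_width: 0.0582
```

Emit:
drive_tool:
  commands:
    - {"tx":0,"ty":0,"tz":0,"rx":0,"ry":0,"rz":0,"grip":0.2}
    - {"tx":0,"ty":0,"tz":0,"rx":0,"ry":0,"rz":0,"grip":-0.3}
    - {"tx":0,"ty":0,"tz":0,"rx":0,"ry":0,"rz":0,"grip":-1}
    - {"tx":0,"ty":0,"tz":0,"rx":0,"ry":0,"rz":0,"grip":-1}
    - {"tx":0,"ty":0,"tz":0,"rx":0,"ry":0,"rz":0,"grip":-1}
    - {"tx":0,"ty":0,"tz":0.5,"rx":0,"ry":0,"rz":0,"grip":-1}
    - {"tx":0,"ty":0,"tz":1,"rx":0,"ry":0,"rz":0,"grip":-1}
    - {"tx":0,"ty":0,"tz":1,"rx":0,"ry":0,"rz":0,"grip":-1}
    - {"tx":0,"ty":0,"tz":1,"rx":0,"ry":0,"rz":0,"grip":-1}
    - {"tx":0,"ty":0,"tz":1,"rx":0,"ry":0,"rz":0,"grip":-1}

```text
clock: 10.32
tcp_pos: [0.5601, 0.0815, 0.1047]
orientation: [2.192, 2.25, 0.001]
contact_force: [0.3, 0.6, -0.6]
grip_width: 0.0852
```

Emit:
drive_tool:
  commands:
    - {"tx":0,"ty":0,"tz":1,"rx":0,"ry":0,"rz":0,"grip":-1}
    - {"tx":0,"ty":0,"tz":1,"rx":0,"ry":0,"rz":0,"grip":-1}
    - {"tx":0,"ty":0,"tz":1,"rx":0,"ry":0,"rz":0,"grip":-1}
    - {"tx":0,"ty":0,"tz":1,"rx":0,"ry":0,"rz":0,"grip":-1}
    - {"tx":0,"ty":0,"tz":0,"rx":0,"ry":0,"rz":0,"grip":-1}

```text
clock: 10.95
tcp_pos: [0.561, 0.0816, 0.1851]
orientation: [2.191, 2.249, 0.005]
contact_force: [0.7, 0.2, -0.5]
grip_width: 0.0853
```

```bash
cat > look2.py <<'E'
from w import *
import sys
o,f=grabw(); print(o["clock"],o["tcp_pos"].round(4),jaw(o),o["joints"].round(2))
cv2.imwrite("pics/%s.png"%sys.argv[1],f["frame"]); 
fs=eyes.grab_frame("scene"); ft=eyes.grab_frame("top")
for nm2,w,b in [("W",wcloud(f),f["frame"]),("S",cloud(fs),fs["frame"]),("T",cloud(ft),ft["frame"])]:
  for nm,c,zt in [("tin",(.58,.163),.064),("lid",(.575,.083),.044),("ram",(.57,-.0765),.050),("box",(.555,.0025),.058),("fin",(.526,-.356),.063)]:
    k=(abs(w[...,0]-c[0])<.065)&(abs(w[...,1]-c[1])<.037 if nm!="fin" else abs(w[...,1]-c[1])<.05)&(abs(w[...,2]-zt)<.005); q=w[k]
    if len(q)>25:
        (cx,cy),wh,an=cv2.minAreaRect((q[:,:2]*1000).astype(np.float32)); print(nm2,nm,len(q),"z",np.median(q[:,2]).round(4),q.min(0)[:2].round(4),q.max(0)[:2].round(4),(round(cx,1),round(cy,1)),np.round(wh,1),round(an,1))
  b=b.astype(int); m=(b.min(-1)>140)&(abs(w[...,2]-.008)<.008)&(abs(w[...,0]-.59)<.02)&(w[...,1]>-.15)&(w[...,1]<.34)
  p=w[m]
  if len(p)<30: continue
  a=np.array([-.02,.59])
  for _ in range(5):
    q=p[abs(p[:,0]-np.polyval(a,p[:,1]))<.009]; a=np.polyfit(q[:,1],q[:,0],1)
  print(nm2,"strip",a.round(4),"x@.04",np.polyval(a,.04).round(4),q[:,1].min().round(3),q[:,1].max().round(3),len(q))
E
python3 look2.py w4
```

```text
10.95 [0.561  0.0816 0.1851] 1.5056531863898557 [-0.55  0.36  0.37  1.89 -0.16  0.92 -0.07]
W tin 3165 z 0.0646 [0.5474 0.1348] [0.6032 0.1902] (575.4, 162.5) [55.7 55.5] 1.1
W lid 1172 z 0.0451 [0.53   0.0522] [0.5903 0.1128] (560.2, 82.6) [60.7 60.2] 72.0
W ram 659 z 0.0494 [ 0.5268 -0.1068] [ 0.5892 -0.0453] (558.2, -75.2) [60.8 61.2] 23.3
W box 2812 z 0.058 [ 0.5168 -0.0282] [0.5841 0.0338] (549.6, 3.0) [57.6 64.8] 84.5
W strip [-0.0243  0.5921] x@.04 0.5911 -0.138 0.271 2491
S tin 417 z 0.0647 [0.544  0.1361] [0.6057 0.1912] (575.6, 163.2) [56.7 56.3] 40.7
S lid 196 z 0.0444 [0.5376 0.0536] [0.591  0.1128] (565.6, 84.0) [50.5 59.7] 7.9
S ram 184 z 0.0488 [ 0.527  -0.1058] [ 0.5894 -0.0453] (557.9, -75.5) [62.4 60.2] 3.4
S box 470 z 0.0582 [ 0.5159 -0.0271] [0.5841 0.0335] (549.3, 3.1) [57.6 67.1] 85.0
S fin 151 z 0.0624 [ 0.4881 -0.3683] [ 0.5664 -0.3453] (527.1, -356.1) [18.8 78.5] 85.7
S strip [-0.0243  0.5902] x@.04 0.5893 -0.136 0.34 643
T tin 92 z 0.0656 [0.5465 0.1418] [0.5812 0.1588] (562.8, 148.5) [15.3 35.4] 81.1
T lid 172 z 0.0458 [0.5288 0.052 ] [0.5888 0.1103] (558.0, 79.2) [53.9 60.6] 63.4
T ram 228 z 0.051 [ 0.5274 -0.1069] [ 0.5873 -0.0463] (557.4, -76.6) [60.5 59.9] 90.0
T box 827 z 0.0594 [ 0.5153 -0.0276] [0.5826 0.0336] (548.8, 2.4) [57.9 65.4] 84.2
T fin 345 z 0.0642 [ 0.4863 -0.3679] [ 0.5649 -0.3459] (525.6, -357.2) [16.3 79.5] 84.4
T strip [-0.0131  0.5938] x@.04 0.5933 -0.137 0.102 384
```

View pics/w4.png

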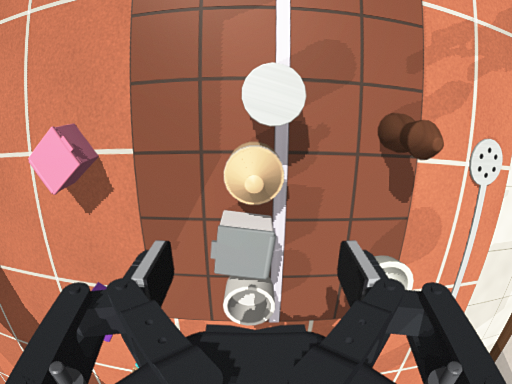

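The wrist view shows the lidpot upright in the gap at px (253,175), between the tin (273,94) and the salt box (244,247). Next is the straightedge.

Emit:
drive_tool:
  commands:
    - {"tx":-0.08,"ty":-1,"tz":0,"rx":0,"ry":0,"rz":1,"grip":-1}
    - {"tx":-0.08,"ty":-1,"tz":0,"rx":0,"ry":0,"rz":1,"grip":-1}
    - {"tx":-0.08,"ty":-1,"tz":0,"rx":0,"ry":0,"rz":1,"grip":-1}
    - {"tx":-0.08,"ty":-1,"tz":0,"rx":0,"ry":0,"rz":1,"grip":-1}
    - {"tx":-0.08,"ty":-1,"tz":0,"rx":0,"ry":0,"rz":1,"grip":-1}
    - {"tx":-0.08,"ty":-1,"tz":0,"rx":0,"ry":0,"rz":1,"grip":-1}
    - {"tx":-0.08,"ty":-1,"tz":0,"rx":0,"ry":0,"rz":1,"grip":-1}
    - {"tx":-0.08,"ty":-1,"tz":0,"rx":0,"ry":0,"rz":1,"grip":-1}
    - {"tx":-0.08,"ty":-1,"tz":0,"rx":0,"ry":0,"rz":1,"grip":-1}
    - {"tx":-0.08,"ty":-1,"tz":0,"rx":0,"ry":0,"rz":1,"grip":-1}

```text
clock: 12.35
tcp_pos: [0.5432, -0.119, 0.1821]
orientation: [-0.225, -3.131, -0.0]
contact_force: [0.4, 1.0, 0.6]
grip_width: 0.0854
```

Emit:
drive_tool:
  commands:
    - {"tx":-0.08,"ty":-1,"tz":0,"rx":0,"ry":0,"rz":0.44,"grip":-1}
    - {"tx":-0.08,"ty":-1,"tz":0,"rx":0,"ry":0,"rz":0,"grip":-1}
    - {"tx":-0.08,"ty":-1,"tz":0,"rx":0,"ry":0,"rz":0,"grip":-1}
    - {"tx":-0.08,"ty":-1,"tz":0,"rx":0,"ry":0,"rz":0,"grip":-1}
    - {"tx":-0.08,"ty":-1,"tz":0,"rx":0,"ry":0,"rz":0,"grip":-1}
    - {"tx":-0.08,"ty":-1,"tz":0,"rx":0,"ry":0,"rz":0,"grip":-1}
    - {"tx":-0.08,"ty":-1,"tz":0,"rx":0,"ry":0,"rz":0,"grip":-1}
    - {"tx":-0.08,"ty":-1,"tz":0,"rx":0,"ry":0,"rz":0,"grip":-1}
    - {"tx":-0.08,"ty":-1,"tz":0,"rx":0,"ry":0,"rz":0,"grip":-1}
    - {"tx":-0.08,"ty":-1,"tz":0,"rx":0,"ry":0,"rz":0,"grip":-1}

```text
clock: 13.6
tcp_pos: [0.5279, -0.3197, 0.1833]
orientation: [-0.136, -3.139, -0.0]
contact_force: [1.2, -0.3, 0.0]
grip_width: 0.0857
```

Emit:
drive_tool:
  commands:
    - {"tx":-0.08,"ty":-0.95,"tz":0,"rx":0,"ry":0,"rz":0,"grip":-1}
    - {"tx":0,"ty":-0.95,"tz":0,"rx":0,"ry":0,"rz":0,"grip":-1}
    - {"tx":0,"ty":0,"tz":0,"rx":0,"ry":0,"rz":0,"grip":-1}
    - {"tx":0,"ty":0,"tz":0,"rx":0,"ry":0,"rz":0,"grip":-1}

```text
clock: 14.1
tcp_pos: [0.5266, -0.3557, 0.1831]
orientation: [-0.135, -3.138, -0.001]
contact_force: [-0.1, 0.4, -0.0]
grip_width: 0.0853
```

```bash
cat > look3.py <<'E'
from w import *
import sys
o,f=grabw(); print(o["clock"],o["tcp_pos"].round(4),jaw(o),o["joints"].round(2))
cv2.imwrite("pics/%s.png"%sys.argv[1],f["frame"]); w=wcloud(f); np.savez("%s.npz"%sys.argv[1],frame=f["frame"],w=w)
k=(abs(w[...,0]-.526)<.07)&(abs(w[...,1]+.356)<.03)&(w[...,2]>.055)&(w[...,2]<.072); q=w[k]
(cx,cy),wh,an=cv2.minAreaRect((q[:,:2]*1000).astype(np.float32)); print("fin",len(q),np.median(q,0).round(4),(round(cx,1),round(cy,1)),np.round(wh,1),round(an,1))
c=q.mean(0); u,s,vt=np.linalg.svd((q-c)[:,:2],full_matrices=False); d=vt[0]; print(np.degrees(np.arctan2(d[1],d[0]))%180)
for lo,hi in [(.013,.0225),(-.002,.009)]:
    k=(abs(w[...,0]-.526)<.25)&(abs(w[...,1]+.35)<.075)&(w[...,2]>lo)&(w[...,2]<hi);q=w[k]; print(lo,len(q),np.median(q,0).round(4),q.min(0).round(3),q.max(0).round(3),cv2.minAreaRect((q[:,:2]*1000).astype(np.float32)))
E
python3 look3.py w5
```

```text
14.1 [ 0.5266 -0.3557  0.1831] 85.07427925919342 [ 0.34  0.46  0.21  1.71 -0.11  0.98  2.08]
fin 1434 [ 0.523  -0.3572  0.0629] (525.8, -357.2) [15.5 79.3] 84.6
174.57443816680524
0.013 17292 [ 0.4926 -0.3411  0.0172] [ 0.342 -0.408  0.013] [ 0.745 -0.275  0.022] ((543.5861206054688, -346.91845703125), (403.8211669921875, 132.08157348632812), 1.657893180847168)
-0.002 21937 [ 0.5074 -0.3759  0.0006] [ 0.325 -0.425 -0.002] [ 0.767 -0.275  0.009] ((546.314453125, -349.9921569824219), (441.9792785644531, 149.9910888671875), 0.0034748788457363844)
```

View pics/w5.png

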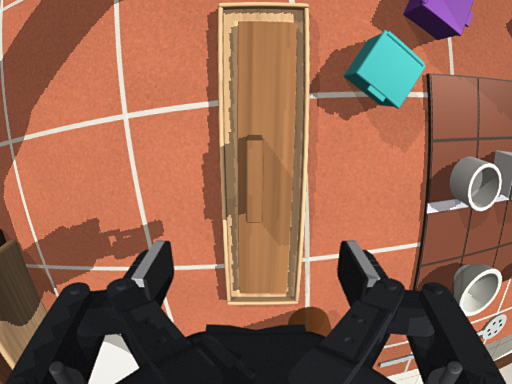

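The wrist view shows the fin at px (254,180) and the plank inside the tray. The fin centre is (0.526, -0.357) with its top at z 0.063, as expected. I'm descending to grip it.

Emit:
drive_tool:
  commands:
    - {"tx":-0.04,"ty":-0.06,"tz":-1,"rx":0,"ry":0,"rz":-0.05,"grip":-0.4}
    - {"tx":0,"ty":0,"tz":-1,"rx":0,"ry":0,"rz":0,"grip":-0.4}
    - {"tx":0,"ty":0,"tz":-1,"rx":0,"ry":0,"rz":0,"grip":-0.4}
    - {"tx":0,"ty":0,"tz":-1,"rx":0,"ry":0,"rz":0,"grip":-0.4}
    - {"tx":0,"ty":0,"tz":-1,"rx":0,"ry":0,"rz":0,"grip":-0.4}
    - {"tx":0,"ty":0,"tz":-1,"rx":0,"ry":0,"rz":0,"grip":-0.4}
    - {"tx":0,"ty":0,"tz":-1,"rx":0,"ry":0,"rz":0,"grip":-0.4}
    - {"tx":0,"ty":0,"tz":-0.5,"rx":0,"ry":0,"rz":0,"grip":-0.4}
    - {"tx":0,"ty":0,"tz":-0.5,"rx":0,"ry":0,"rz":0,"grip":-0.4}
    - {"tx":0,"ty":0,"tz":0,"rx":0,"ry":0,"rz":0,"grip":-0.4}

```text
clock: 15.4
tcp_pos: [0.5253, -0.3575, 0.0227]
orientation: [-0.147, -3.137, -0.001]
contact_force: [0.8, -0.9, -0.8]
grip_width: 0.0598
```

Emit:
drive_tool:
  commands:
    - {"tx":0,"ty":0,"tz":0,"rx":0,"ry":0,"rz":0,"grip":1}
    - {"tx":0,"ty":0,"tz":0,"rx":0,"ry":0,"rz":0,"grip":1}
    - {"tx":0,"ty":0,"tz":0,"rx":0,"ry":0,"rz":0,"grip":1}
    - {"tx":0,"ty":0,"tz":0,"rx":0,"ry":0,"rz":0,"grip":1}
    - {"tx":0,"ty":0,"tz":0,"rx":0,"ry":0,"rz":0,"grip":1}
    - {"tx":0,"ty":0,"tz":0,"rx":0,"ry":0,"rz":0,"grip":1}
  grip_force: 70

```text
clock: 16.15
tcp_pos: [0.526, -0.3578, 0.024]
orientation: [0.147, 3.137, -0.001]
contact_force: [-1.4, 0.6, 5.6]
grip_width: 0.0153
```

Emit:
drive_tool:
  commands:
    - {"tx":0,"ty":0,"tz":0.4,"rx":0,"ry":0,"rz":0,"grip":1}
    - {"tx":0,"ty":0,"tz":0.6,"rx":0,"ry":0,"rz":0,"grip":1}
    - {"tx":0,"ty":0,"tz":1,"rx":0,"ry":0,"rz":0,"grip":1}
    - {"tx":0,"ty":0,"tz":1,"rx":0,"ry":0,"rz":0,"grip":1}
    - {"tx":0,"ty":0,"tz":1,"rx":0,"ry":0,"rz":0,"grip":1}
    - {"tx":0,"ty":0,"tz":1,"rx":0,"ry":0,"rz":0,"grip":1}
    - {"tx":0,"ty":0,"tz":1,"rx":0,"ry":0,"rz":0,"grip":1}
    - {"tx":0,"ty":0,"tz":0,"rx":0,"ry":0,"rz":0,"grip":1}

```text
clock: 17.15
tcp_pos: [0.5266, -0.3584, 0.1455]
orientation: [0.147, 3.135, -0.002]
contact_force: [0.7, -0.2, -2.3]
grip_width: 0.0151
```

```bash
python3 - <<'E'
from w import *
o,f=grabw(); print(o["clock"],o["tcp_pos"].round(4),o["orientation"],jaw(o),o["moment"].round(2),o["joints"].round(2))
cv2.imwrite("pics/w6.png",f["frame"])
f=eyes.grab_frame("scene"); cv2.imwrite("pics/s6.png",cv2.resize(f["frame"],(768,576)))
E
```

```text
17.15 [ 0.5266 -0.3584  0.1455] [ 1.46921784e-01  3.13481968e+00 -2.48376788e-03] 84.63314565048373 [-0.07 -0.06 -0.01] [ 0.35  0.51  0.2   1.74 -0.13  0.9   2.08]
```

View pics/s6.png

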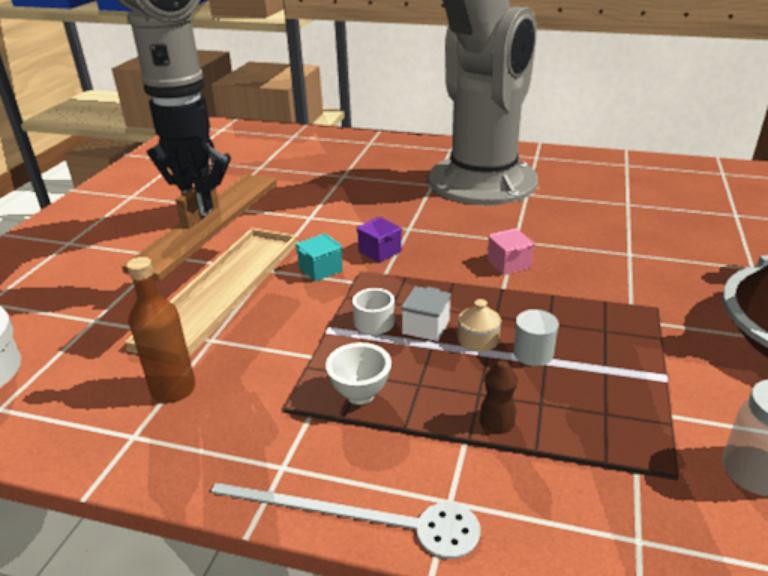

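View pics/w6.png

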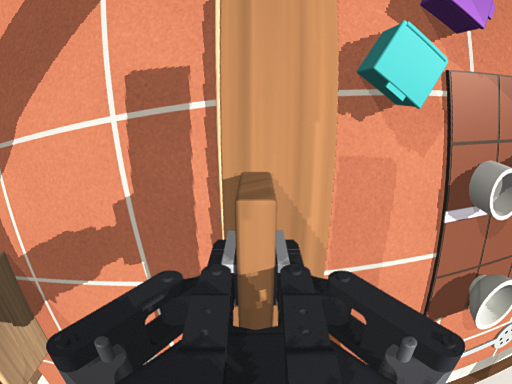

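The straightedge is held level at scene px (195,210) and the four pots stand in a row. I'm carrying it in front of the row while turning it.

Emit:
drive_tool:
  commands:
    - {"tx":-0.7,"ty":0.5,"tz":0,"rx":0,"ry":0,"rz":0,"grip":1}
    - {"tx":-0.7,"ty":0.9,"tz":0,"rx":0,"ry":0,"rz":-0.5,"grip":1}
    - {"tx":-0.7,"ty":1,"tz":0,"rx":0,"ry":0,"rz":-0.8,"grip":1}
    - {"tx":-0.7,"ty":1,"tz":0,"rx":0,"ry":0,"rz":-0.8,"grip":1}
    - {"tx":-0.7,"ty":1,"tz":0,"rx":0,"ry":0,"rz":-0.8,"grip":1}
    - {"tx":0,"ty":1,"tz":0,"rx":0,"ry":0,"rz":-0.8,"grip":1}
    - {"tx":0,"ty":1,"tz":0,"rx":0,"ry":0,"rz":-0.8,"grip":1}
    - {"tx":0,"ty":1,"tz":0,"rx":0,"ry":0,"rz":-0.8,"grip":1}
    - {"tx":0,"ty":1,"tz":0,"rx":0,"ry":0,"rz":-0.8,"grip":1}
    - {"tx":0,"ty":1,"tz":0,"rx":0,"ry":0,"rz":-0.8,"grip":1}

```text
clock: 18.5
tcp_pos: [0.4548, -0.1687, 0.1424]
orientation: [-1.588, -2.709, 0.001]
contact_force: [0.7, -0.1, -2.6]
grip_width: 0.0152
```

Emit:
drive_tool:
  commands:
    - {"tx":0,"ty":1,"tz":0,"rx":0,"ry":0,"rz":-0.8,"grip":1}
    - {"tx":0,"ty":1,"tz":0,"rx":0,"ry":0,"rz":-0.8,"grip":1}
    - {"tx":0,"ty":1,"tz":0,"rx":0,"ry":0,"rz":-0.8,"grip":1}
    - {"tx":0,"ty":1,"tz":0,"rx":0,"ry":0,"rz":-0.6,"grip":1}
    - {"tx":0,"ty":1,"tz":0,"rx":0,"ry":0,"rz":-0.5,"grip":1}
    - {"tx":0,"ty":1,"tz":0,"rx":0,"ry":0,"rz":0,"grip":1}
    - {"tx":0,"ty":1,"tz":0,"rx":0,"ry":0,"rz":0,"grip":1}
    - {"tx":0,"ty":1,"tz":0,"rx":0,"ry":0,"rz":0,"grip":1}
    - {"tx":0,"ty":1,"tz":0,"rx":0,"ry":0,"rz":0,"grip":1}
    - {"tx":0,"ty":0.8,"tz":0,"rx":0,"ry":0,"rz":0,"grip":1}

```text
clock: 19.75
tcp_pos: [0.4549, 0.0271, 0.1426]
orientation: [-2.192, -2.249, 0.002]
contact_force: [0.6, 0.4, -2.1]
grip_width: 0.0155
```

Emit:
drive_tool:
  commands:
    - {"tx":0,"ty":0.7,"tz":0,"rx":0,"ry":0,"rz":0,"grip":1}
    - {"tx":0,"ty":0,"tz":0,"rx":0,"ry":0,"rz":0,"grip":1}
    - {"tx":0,"ty":0,"tz":0,"rx":0,"ry":0,"rz":0,"grip":1}

```text
clock: 20.12
tcp_pos: [0.4555, 0.0398, 0.1433]
orientation: [2.194, 2.248, -0.001]
contact_force: [-0.3, -0.2, -1.5]
grip_width: 0.0151
```

```bash
cat > look4.py <<'E'
from w import *
import sys
o,f=grabw(); print(o["clock"],o["tcp_pos"].round(4),jaw(o),o["contact_force"].round(1),o["joints"].round(2))
cv2.imwrite("pics/%sw.png"%sys.argv[1],f["frame"])
fs=eyes.grab_frame("scene"); ft=eyes.grab_frame("top")
cv2.imwrite("pics/%ss.png"%sys.argv[1],fs["frame"][120:330,180:480].repeat(2,0).repeat(2,1)); cv2.imwrite("pics/%st.png"%sys.argv[1],cv2.resize(ft["frame"],(768,576)))
t=o["tcp_pos"]; zt=t[2]-.019+.012
for n,w in [("W",wcloud(f)),("S",cloud(fs)),("T",cloud(ft))]:
    # plank top surface points
    k=(abs(w[...,2]-zt)<.005)&(abs(w[...,0]-t[0])<.1)&(abs(w[...,1]-t[1])<.2); q=w[k]
    if len(q)>50:
        print(n,"plank",len(q),np.median(q[:,2]).round(4),[ (round(y,2),q[abs(q[:,1]-y)<.015][:,0].max().round(4),np.median(q[abs(q[:,1]-y)<.015][:,2]).round(4)) for y in np.arange(-.12,.2,.06) if (abs(q[:,1]-y)<.015).sum()>5],q[:,1].min().round(4),q[:,1].max().round(4))
E
python3 look4.py a7
```

```text
20.125 [0.4555 0.0398 0.1433] 1.4052650936219733 [-0.3 -0.2 -1.5] [-0.58  0.25  0.42  2.17 -0.15  0.75 -0.05]
W plank 25835 0.1365 [(np.float64(0.0), np.float64(0.4974), np.float64(0.1363)), (np.float64(0.06), np.float64(0.4972), np.float64(0.1364)), (np.float64(0.12), np.float64(0.4958), np.float64(0.1365)), (np.float64(0.18), np.float64(0.4942), np.float64(0.1365))] -0.0278 0.1706
S plank 2068 0.1366 [(np.float64(-0.12), np.float64(0.5051), np.float64(0.1363)), (np.float64(-0.06), np.float64(0.5021), np.float64(0.1365)), (np.float64(0.0), np.float64(0.5001), np.float64(0.1367)), (np.float64(0.06), np.float64(0.4991), np.float64(0.1367)), (np.float64(0.12), np.float64(0.4983), np.float64(0.1368)), (np.float64(0.18), np.float64(0.4958), np.float64(0.1366))] -0.1207 0.1996
T plank 2126 0.1377 [(np.float64(-0.12), np.float64(0.5008), np.float64(0.1376)), (np.float64(-0.06), np.float64(0.4984), np.float64(0.1377)), (np.float64(0.0), np.float64(0.4976), np.float64(0.1378))] -0.1217 -0.0049
```

View pics/a7t.png

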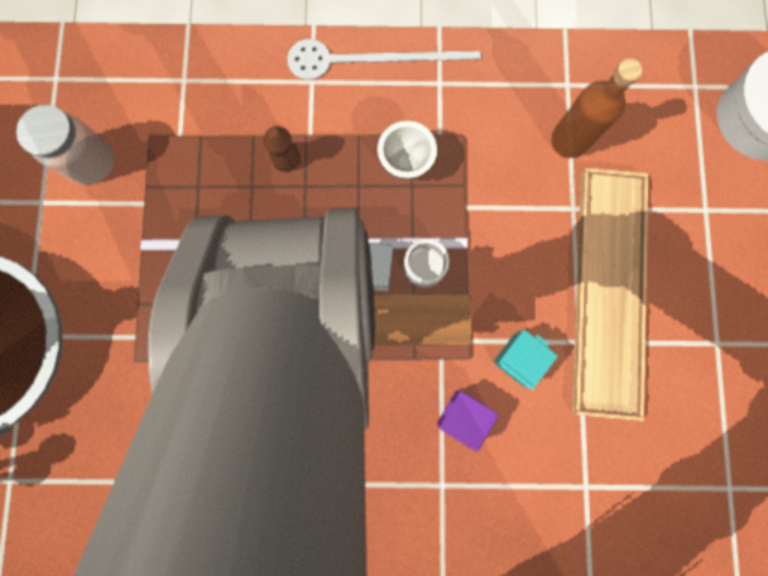

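View pics/a7w.png

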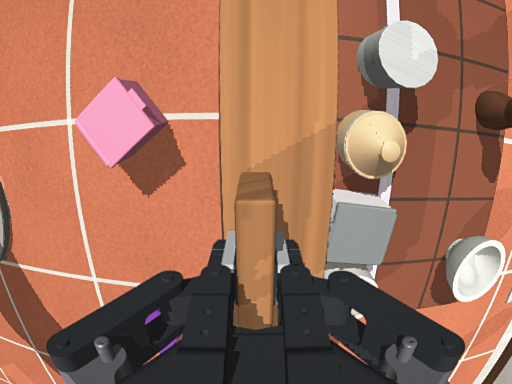

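The plank is level and parallel to the strip, with its edge at x≈0.498 and the pots clear ahead of it. I'm lowering it to just above the panel.

Emit:
drive_tool:
  commands:
    - {"tx":0,"ty":0,"tz":-1,"rx":0,"ry":0,"rz":0,"grip":1}
    - {"tx":0,"ty":0,"tz":-1,"rx":0,"ry":0,"rz":0,"grip":1}
    - {"tx":0,"ty":0,"tz":-1,"rx":0,"ry":0,"rz":0,"grip":1}
    - {"tx":0,"ty":0,"tz":-1,"rx":0,"ry":0,"rz":0,"grip":1}
    - {"tx":0,"ty":0,"tz":-1,"rx":0,"ry":0,"rz":0,"grip":1}
    - {"tx":0,"ty":0,"tz":-0.3,"rx":0,"ry":0,"rz":0,"grip":1}
    - {"tx":0,"ty":0,"tz":-0.3,"rx":0,"ry":0,"rz":0,"grip":1}
    - {"tx":0,"ty":0,"tz":0,"rx":0,"ry":0,"rz":0,"grip":1}
    - {"tx":0,"ty":0,"tz":0,"rx":0,"ry":0,"rz":0,"grip":1}

```text
clock: 21.4
tcp_pos: [0.456, 0.0405, 0.0318]
orientation: [2.193, 2.249, 0.001]
contact_force: [-0.1, -0.5, -2.4]
grip_width: 0.0153
```

```bash
python3 look4.py a8
```

```text
21.4 [0.456  0.0405 0.0318] 1.4395787174304384 [-0.1 -0.5 -2.4] [-0.48  0.46  0.31  2.23 -0.3   0.49  0.09]
W plank 28062 0.0251 [(np.float64(-0.06), np.float64(0.5333), np.float64(0.0239)), (np.float64(0.0), np.float64(0.5247), np.float64(0.0249)), (np.float64(0.06), np.float64(0.5431), np.float64(0.025)), (np.float64(0.12), np.float64(0.5551), np.float64(0.0251)), (np.float64(0.18), np.float64(0.5559), np.float64(0.0252))] -0.0626 0.1825
S plank 1848 0.0251 [(np.float64(-0.12), np.float64(0.5026), np.float64(0.0247)), (np.float64(-0.06), np.float64(0.5524), np.float64(0.025)), (np.float64(0.0), np.float64(0.4753), np.float64(0.0253)), (np.float64(0.06), np.float64(0.499), np.float64(0.0252)), (np.float64(0.12), np.float64(0.497), np.float64(0.0249)), (np.float64(0.18), np.float64(0.4956), np.float64(0.0253))] -0.1566 0.2006
T plank 1600 0.0261 [(np.float64(-0.12), np.float64(0.4998), np.float64(0.026)), (np.float64(-0.06), np.float64(0.5559), np.float64(0.0262)), (np.float64(0.0), np.float64(0.5205), np.float64(0.0262))] -0.1205 -0.002
```

View pics/a8s.png

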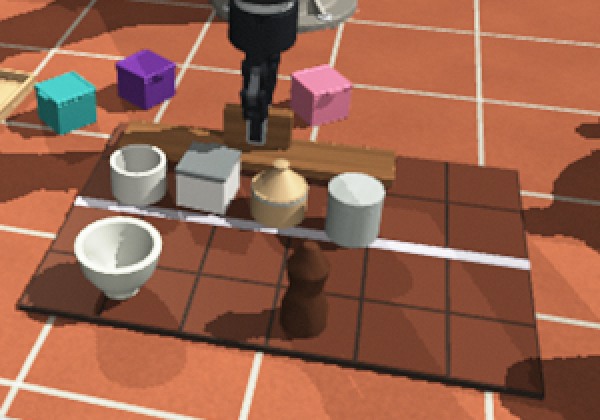

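Emit:
drive_tool:
  commands:
    - {"tx":0.2,"ty":0.005,"tz":-0.15,"rx":0,"ry":0,"rz":0,"grip":1}
    - {"tx":0.4,"ty":0.01,"tz":0,"rx":0,"ry":0,"rz":0,"grip":1}
    - {"tx":0.4,"ty":0.01,"tz":0,"rx":0,"ry":0,"rz":0,"grip":1}
    - {"tx":0.4,"ty":0.01,"tz":0,"rx":0,"ry":0,"rz":0,"grip":1}
    - {"tx":0.4,"ty":0.01,"tz":0,"rx":0,"ry":0,"rz":0,"grip":1}
    - {"tx":0.3,"ty":0.007,"tz":0,"rx":0,"ry":0,"rz":0,"grip":1}
    - {"tx":0.3,"ty":0.007,"tz":0,"rx":0,"ry":0,"rz":0,"grip":1}

```text
clock: 22.42
tcp_pos: [0.5032, 0.0415, 0.028]
orientation: [-2.193, -2.249, 0.001]
contact_force: [-2.3, 0.6, -2.9]
grip_width: 0.015
```

Emit:
drive_tool:
  commands:
    - {"tx":0.3,"ty":0.007,"tz":0,"rx":0,"ry":0,"rz":0,"grip":1}
    - {"tx":0.3,"ty":0.007,"tz":0,"rx":0,"ry":0,"rz":0,"grip":1}
    - {"tx":0.3,"ty":0.007,"tz":0,"rx":0,"ry":0,"rz":0,"grip":1}
    - {"tx":0.3,"ty":0.007,"tz":0,"rx":0,"ry":0,"rz":0,"grip":1}
    - {"tx":0.2,"ty":0.005,"tz":0,"rx":0,"ry":0,"rz":0,"grip":1}
    - {"tx":0.2,"ty":0.005,"tz":0,"rx":0,"ry":0,"rz":0,"grip":1}
    - {"tx":0.2,"ty":0.005,"tz":0,"rx":0,"ry":0,"rz":0,"grip":1}
    - {"tx":0,"ty":0,"tz":0,"rx":0,"ry":0,"rz":0,"grip":1}

```text
clock: 23.42
tcp_pos: [0.5404, 0.0425, 0.0284]
orientation: [2.193, 2.248, 0.002]
contact_force: [-1.2, 0.2, -2.4]
grip_width: 0.0152
```

```bash
cat > look5.py <<'E'
from w import *
import sys
from m import circ
o,f=grabw(); print(o["clock"],o["tcp_pos"].round(4),jaw(o),o["contact_force"].round(1))
fs=eyes.grab_frame("scene"); ft=eyes.grab_frame("top")
n=sys.argv[1]
cv2.imwrite("pics/%sw.png"%n,f["frame"]); cv2.imwrite("pics/%ss.png"%n,cv2.resize(fs["frame"][150:320,200:460],(780,510),interpolation=cv2.INTER_CUBIC)); cv2.imwrite("pics/%st.png"%n,cv2.resize(ft["frame"],(768,576)))
A=np.radians(1.4);ex=np.array([np.cos(A),np.sin(A)]);
x0=lambda y:.5905-.0243*(y-.04)
for c,w,b in [("W",wcloud(f),f["frame"]),("S",cloud(fs),fs["frame"]),("T",cloud(ft),ft["frame"])]:
  for nm,y,zt,R in [("ram",-.076,.050,.031),("box",.003,.058,0),("lid",.083,.044,.03),("tin",.163,.064,.028)]:
    k=(w[...,0]>.5)&(w[...,0]<.67)&(abs(w[...,1]-y)<.036)&(abs(w[...,2]-zt)<.006); q=w[k]
    if len(q)<25: continue
    (cx,cy),wh,an=cv2.minAreaRect((q[:,:2]*1000).astype(np.float32)); cx/=1e3;cy/=1e3
    s=f"{c} {nm} {len(q)} c=({cx:.4f},{cy:.4f}) {np.round(wh,1)} {an:.1f} z {np.median(q[:,2]):.4f}"
    if R: s+=f" near-side off strip {1000*(cx-R-x0(cy)):.1f} mm"
    else: s+=f" far x {q[:,0].max():.4f} -> near off {1000*(np.percentile(q[:,0],99)-.057-x0(cy)):.1f}"
    print(s)
  b=b.astype(int); m=(b.min(-1)>140)&(abs(w[...,2]-.008)<.006)&(abs(w[...,0]-.59)<.02)&(w[...,1]>-.15)&(w[...,1]<.34)
  p=w[m]
  if len(p)<60: continue
  a=np.array([-.0243,.5915])
  for _ in range(5):
    q=p[abs(p[:,0]-np.polyval(a,p[:,1]))<.009]; a=np.polyfit(q[:,1],q[:,0],1)
  print(c,"strip",a.round(4),"x@.04",np.polyval(a,.04).round(4),"x@.25",np.polyval(a,.25).round(4),q[:,1].min().round(3),q[:,1].max().round(3),len(q))
E
python3 look5.py a9
```

```text
23.425 [0.5404 0.0425 0.0284] 1.43820524966817 [-1.2  0.2 -2.4]
W box 1941 c=(0.6104,0.0170) [68.2 49. ] 37.7 z 0.0579 far x 0.6419 -> near off -8.2
W lid 5154 c=(0.5785,0.0804) [125.4  60.1] 6.4 z 0.0452 near-side off strip -41.1 mm
W tin 6925 c=(0.6097,0.1515) [57.6 32.8] 13.2 z 0.0646 near-side off strip -6.1 mm
W strip [-0.0263  0.5922] x@.04 0.5912 x@.25 0.5856 0.034 0.179 2193
S ram 230 c=(0.6156,-0.0740) [61.9 60.1] 35.0 z 0.0488 near-side off strip -8.7 mm
S box 602 c=(0.5939,0.0082) [99.7 58.8] 0.0 z 0.0580 far x 0.6438 -> near off -6.4
S lid 337 c=(0.5889,0.0813) [104.7  59.3] 8.2 z 0.0447 near-side off strip -30.6 mm
S tin 462 c=(0.6075,0.1643) [56.5 56.4] 35.8 z 0.0646 near-side off strip -8.0 mm
S strip [-0.0171  0.588 ] x@.04 0.5873 x@.25 0.5837 -0.136 0.34 467
T ram 240 c=(0.6149,-0.0742) [60.8 60.4] 76.8 z 0.0510 near-side off strip -9.3 mm
T box 290 c=(0.5852,-0.0078) [ 27. 112.] 79.9 z 0.0593 far x 0.6406 -> near off -8.6
T strip [-0.0207  0.5921] x@.04 0.5912 x@.25 0.5869 -0.137 0.34 328
```

View pics/a9s.png

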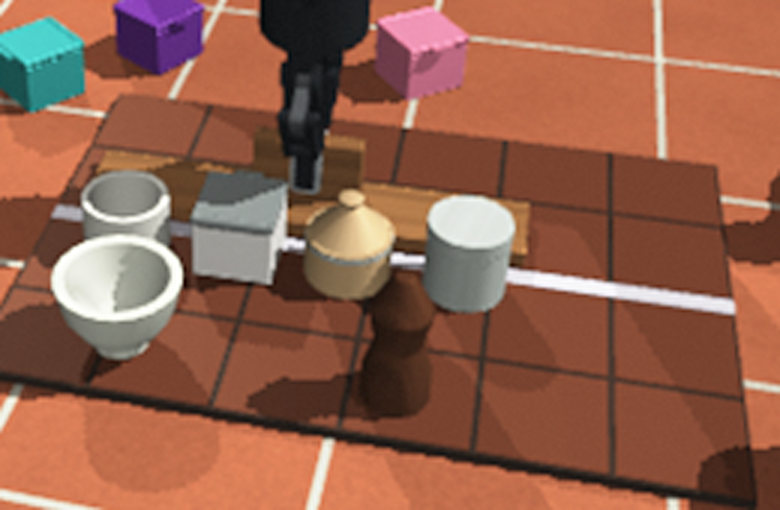

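View pics/a9w.png

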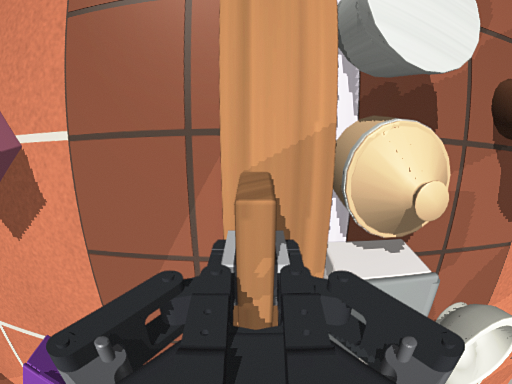

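View pics/a9t.png

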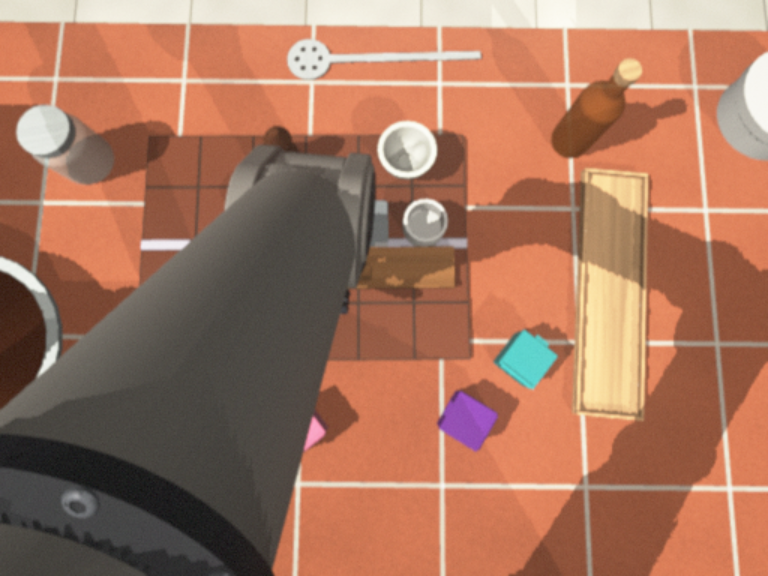

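```bash
cat > edge.py <<'E'
from w import *
o,f=grabw(); w=wcloud(f); b=f["frame"].astype(float); t=o["tcp_pos"]; print(t.round(4),jaw(o))
T=f["T"]; C=T[:3,3]
def ray(u,v):
    a=(u-f["cx"])/f["fx"];c=(v-f["cy"])/f["fy"];th=np.hypot(a,c);s=np.sin(th)/th
    return T[:3,:3]@np.array([a*s,c*s,np.cos(th)])
def at(u,v,z):
    d=ray(u,v); return C+d*(z-C[2])/d[2]
res=[]
zpl=t[2]-.019+.012
for v in range(0,260,8):
    row=b[v].min(-1); 
    u=np.arange(300,400)
    br=row[300:400]>130
    if br.sum()<6: continue
    i=np.where(br)[0]; runs=np.split(i,np.where(np.diff(i)>1)[0]+1); 
    for rr in runs:
        if len(rr)<8 or len(rr)>40: continue
        zz=w[v,300+rr,2]
        if np.nanmedian(zz)>.013: continue
        # subpixel far edge
        k=300+rr[-1]; lo,hi=row[k],row[k+1]; uf=k+(lo-130)/(lo-hi+1e-9)
        un=300+rr[0]-.5
        P=at(uf,v,.008); Q=at(un,v,zpl)
        res.append((v,P[1],P[0],Q[0],Q[1])); print(v,"far strip y %.3f x %.4f mid %.4f | norm@.04 %.4f | plank edge x %.4f  off tcp %.4f"%(P[1],P[0],P[0]-.007,P[0]-.007+.0243*(P[1]-.04),Q[0],Q[0]+.0247*(Q[1]-t[1])-t[0]))
E
python3 edge.py
```

```text
[0.5404 0.0425 0.0285] 1.4400705809699001
64 far strip y 0.141 x 0.5913 mid 0.5843 | norm@.04 0.5867 | plank edge x 0.5794  off tcp 0.0414
72 far strip y 0.137 x 0.5957 mid 0.5887 | norm@.04 0.5910 | plank edge x 0.5795  off tcp 0.0414
80 far strip y 0.132 x 0.5959 mid 0.5889 | norm@.04 0.5911 | plank edge x 0.5797  off tcp 0.0415
88 far strip y 0.128 x 0.5960 mid 0.5890 | norm@.04 0.5911 | plank edge x 0.5799  off tcp 0.0415
96 far strip y 0.123 x 0.5958 mid 0.5888 | norm@.04 0.5909 | plank edge x 0.5800  off tcp 0.0416
104 far strip y 0.119 x 0.5958 mid 0.5888 | norm@.04 0.5907 | plank edge x 0.5797  off tcp 0.0412
112 far strip y 0.114 x 0.5960 mid 0.5890 | norm@.04 0.5908 | plank edge x 0.5800  off tcp 0.0413
120 far strip y 0.109 x 0.5966 mid 0.5896 | norm@.04 0.5913 | plank edge x 0.5802  off tcp 0.0415
128 far strip y 0.104 x 0.5904 mid 0.5834 | norm@.04 0.5849 | plank edge x 0.5800  off tcp 0.0411
200 far strip y 0.061 x 0.5900 mid 0.5830 | norm@.04 0.5835 | plank edge x 0.5813  off tcp 0.0415
208 far strip y 0.056 x 0.5947 mid 0.5877 | norm@.04 0.5881 | plank edge x 0.5813  off tcp 0.0413
216 far strip y 0.051 x 0.5969 mid 0.5899 | norm@.04 0.5902 | plank edge x 0.5812  off tcp 0.0412
224 far strip y 0.046 x 0.5972 mid 0.5902 | norm@.04 0.5903 | plank edge x 0.5812  off tcp 0.0411
232 far strip y 0.040 x 0.5971 mid 0.5901 | norm@.04 0.5901 | plank edge x 0.5818  off tcp 0.0415
240 far strip y 0.035 x 0.5978 mid 0.5908 | norm@.04 0.5907 | plank edge x 0.5819  off tcp 0.0414
```

The wrist and outside views agree that all four pots touch the edge and about 8.5 mm remain. I'm finishing the push slowly and holding there.

Emit:
drive_tool:
  commands:
    - {"tx":0.15,"ty":0.004,"tz":0,"rx":0,"ry":0,"rz":0,"grip":1}
    - {"tx":0.13,"ty":0.003,"tz":0,"rx":0,"ry":0,"rz":0,"grip":1}
    - {"tx":0.1,"ty":0.003,"tz":0,"rx":0,"ry":0,"rz":0,"grip":1}
    - {"tx":0.04,"ty":0,"tz":0,"rx":0,"ry":0,"rz":0,"grip":1}
    - {"tx":0,"ty":0,"tz":0,"rx":0,"ry":0,"rz":0,"grip":1}
    - {"tx":0,"ty":0,"tz":0,"rx":0,"ry":0,"rz":0,"grip":1}
    - {"tx":0,"ty":0,"tz":0,"rx":0,"ry":0,"rz":0,"grip":1}

```text
clock: 24.5
tcp_pos: [0.548, 0.0427, 0.0282]
orientation: [2.193, 2.249, 0.0]
contact_force: [-2.0, -0.6, -3.6]
grip_width: 0.0153
```

```bash
python3 edge.py; python3 look5.py b1
```

```text
[0.548  0.0427 0.0282] 1.4403332318667639
64 far strip y 0.141 x 0.5954 mid 0.5884 | norm@.04 0.5909 | plank edge x 0.5869  off tcp 0.0413
72 far strip y 0.136 x 0.5954 mid 0.5884 | norm@.04 0.5908 | plank edge x 0.5871  off tcp 0.0414
80 far strip y 0.132 x 0.5960 mid 0.5890 | norm@.04 0.5912 | plank edge x 0.5872  off tcp 0.0414
88 far strip y 0.127 x 0.5962 mid 0.5892 | norm@.04 0.5913 | plank edge x 0.5874  off tcp 0.0415
96 far strip y 0.123 x 0.5963 mid 0.5893 | norm@.04 0.5913 | plank edge x 0.5871  off tcp 0.0411
104 far strip y 0.118 x 0.5963 mid 0.5893 | norm@.04 0.5912 | plank edge x 0.5873  off tcp 0.0412
112 far strip y 0.114 x 0.5965 mid 0.5895 | norm@.04 0.5913 | plank edge x 0.5875  off tcp 0.0413
120 far strip y 0.109 x 0.5964 mid 0.5894 | norm@.04 0.5911 | plank edge x 0.5878  off tcp 0.0415
128 far strip y 0.105 x 0.5967 mid 0.5897 | norm@.04 0.5912 | plank edge x 0.5876  off tcp 0.0411
216 far strip y 0.051 x 0.5976 mid 0.5906 | norm@.04 0.5909 | plank edge x 0.5888  off tcp 0.0412
232 far strip y 0.041 x 0.5977 mid 0.5907 | norm@.04 0.5907 | plank edge x 0.5888  
[... 334 characters left out ...]
strip [-0.0323  0.5973] x@.04 0.596 x@.25 0.5892 0.033 0.178 1070
S ram 235 c=(0.6238,-0.0735) [61.8 60.8] 52.3 z 0.0485 near-side off strip -0.4 mm
S box 609 c=(0.6014,0.0089) [59.  97.9] 89.2 z 0.0580 far x 0.6500 -> near off 0.6
S lid 331 c=(0.5979,0.0755) [105.3  59.2] 23.5 z 0.0448 near-side off strip -21.7 mm
S tin 476 c=(0.6142,0.1647) [58.7 55. ] 6.9 z 0.0644 near-side off strip -1.3 mm
S strip [-0.026  0.591] x@.04 0.5899 x@.25 0.5845 -0.136 0.34 431
T ram 231 c=(0.6227,-0.0735) [59.3 60.1] 89.9 z 0.0509 near-side off strip -1.6 mm
T box 302 c=(0.5930,-0.0072) [ 27.9 113.7] 79.0 z 0.0593 far x 0.6491 -> near off -0.2
T strip [-0.0196  0.5919] x@.04 0.5911 x@.25 0.587 -0.137 0.34 186
```

View pics/b1s.png

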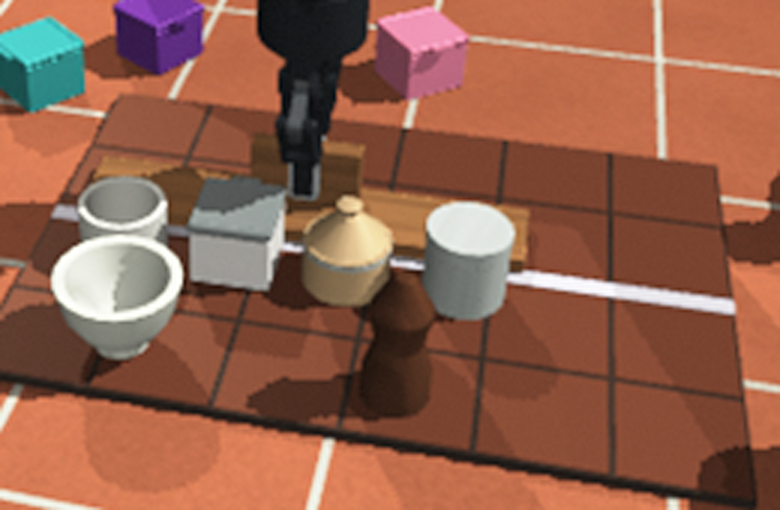

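View pics/b1w.png

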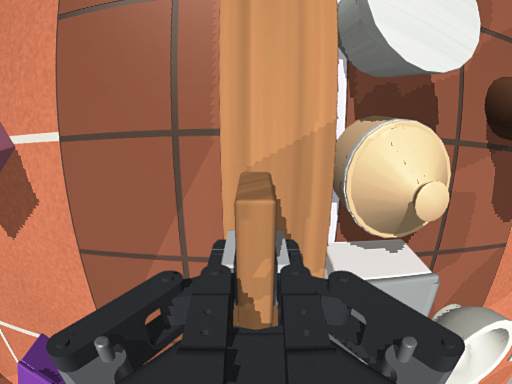

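About 1 mm remains, so I'm making a last nudge and holding.

Emit:
drive_tool:
  commands:
    - {"tx":0.05,"ty":0,"tz":0,"rx":0,"ry":0,"rz":0,"grip":1}
    - {"tx":0,"ty":0,"tz":0,"rx":0,"ry":0,"rz":0,"grip":1}
    - {"tx":0,"ty":0,"tz":0,"rx":0,"ry":0,"rz":0,"grip":1}
    - {"tx":0,"ty":0,"tz":0,"rx":0,"ry":0,"rz":0,"grip":1}
    - {"tx":0,"ty":0,"tz":0,"rx":0,"ry":0,"rz":0,"grip":1}
    - {"tx":0,"ty":0,"tz":0,"rx":0,"ry":0,"rz":0,"grip":1}

```text
clock: 25.45
tcp_pos: [0.5493, 0.0426, 0.0284]
orientation: [2.193, 2.249, 0.001]
contact_force: [-1.1, 0.2, -3.2]
grip_width: 0.0154
```

```bash
python3 edge.py | sed -n '1p;8,13p'; python3 look5.py b2|egrep "ram|tin|box|T strip"
python3 - <<'E'
# tray from saved/top new
from h import *
for n in ["scene","top"]:
    f=eyes.grab_frame(n); w=cloud(f); dz=.002 if n=="top" else 0
    k=(w[...,0]>.3)&(w[...,0]<.74)&(w[...,1]>-.43)&(w[...,1]<-.27)&(w[...,2]-dz>.0125)&(w[...,2]-dz<.025)
    k=cv2.morphologyEx(k.astype(np.uint8),cv2.MORPH_CLOSE,np.ones((3,3)))
    nn,l,st,c=cv2.connectedComponentsWithStats(k); i=1+np.argmax(st[1:,4]); q=w[l==i]; q=q[~np.isnan(q[:,0])]
    print(n,len(q),np.median(q[:,2]),cv2.minAreaRect((q[:,:2]*1000).astype(np.float32)))
E
```

```text
[0.5493 0.0426 0.0284] 1.4370990710247873
W box 1942 c=(0.6072,0.0086) [91.6 57.1] 8.8 z 0.0579 far x 0.6498 -> near off 0.4
W tin 6917 c=(0.6182,0.1516) [57.4 32.8] 12.8 z 0.0645 near-side off strip 2.4 mm
S ram 234 c=(0.6252,-0.0734) [61.  61.5] 7.3 z 0.0486 near-side off strip 0.9 mm
S box 609 c=(0.6027,0.0084) [97.5 58. ] 0.6 z 0.0580 far x 0.6516 -> near off 2.6
S tin 474 c=(0.6160,0.1644) [56.6 57.6] 67.3 z 0.0645 near-side off strip 0.5 mm
T ram 232 c=(0.6242,-0.0735) [59.2 61.2] 89.2 z 0.0509 near-side off strip -0.0 mm
T box 303 c=(0.5931,-0.0070) [ 28.1 112. ] 78.8 z 0.0594 far x 0.6494 -> near off -0.3
T strip [-0.0184  0.5917] x@.04 0.591 x@.25 0.5871 -0.137 0.34 173
scene 587 0.016384962171991257 ((514.928955078125, -346.4252014160156), (98.9076919555664, 343.7420959472656), 85.37106323242188)
top 1222 0.018655604063731734 ((525.0244140625, -347.3305969238281), (96.60523986816406, 359.43707275390625), 85.32416534423828)
```

The edge is now at the strip middle to within about 0.5 mm. I'm withdrawing straight back, then lifting.

Emit:
drive_tool:
  commands:
    - {"tx":-0.1,"ty":0,"tz":0,"rx":0,"ry":0,"rz":0,"grip":1}
    - {"tx":-0.4,"ty":-0.01,"tz":0,"rx":0,"ry":0,"rz":0,"grip":1}
    - {"tx":-0.8,"ty":-0.02,"tz":0,"rx":0,"ry":0,"rz":0,"grip":1}
    - {"tx":-1,"ty":-0.02,"tz":0,"rx":0,"ry":0,"rz":0,"grip":1}
    - {"tx":-1,"ty":-0.02,"tz":0,"rx":0,"ry":0,"rz":0,"grip":1}
    - {"tx":-1,"ty":-0.02,"tz":0.2,"rx":0,"ry":0,"rz":0,"grip":1}
    - {"tx":-0.3,"ty":0,"tz":0.6,"rx":0,"ry":0,"rz":0,"grip":1}
    - {"tx":0,"ty":0,"tz":1,"rx":0,"ry":0,"rz":0,"grip":1}
    - {"tx":0,"ty":0,"tz":1,"rx":0,"ry":0,"rz":0,"grip":1}
    - {"tx":0,"ty":0,"tz":1,"rx":0,"ry":0,"rz":0,"grip":1}

```text
clock: 27.0
tcp_pos: [0.4573, 0.0408, 0.1057]
orientation: [2.193, 2.248, 0.002]
contact_force: [-0.2, 0.4, -2.1]
grip_width: 0.0153
```

Emit:
drive_tool:
  commands:
    - {"tx":0,"ty":0,"tz":1,"rx":0,"ry":0,"rz":0,"grip":1}
    - {"tx":0,"ty":-0.5,"tz":1,"rx":0,"ry":0,"rz":0,"grip":1}
    - {"tx":0,"ty":-1,"tz":0,"rx":0,"ry":0,"rz":0.4,"grip":1}
    - {"tx":0,"ty":-1,"tz":0,"rx":0,"ry":0,"rz":0.8,"grip":1}
    - {"tx":0,"ty":-1,"tz":0,"rx":0,"ry":0,"rz":0.8,"grip":1}
    - {"tx":0,"ty":-1,"tz":0,"rx":0,"ry":0,"rz":0.8,"grip":1}
    - {"tx":0,"ty":-1,"tz":0,"rx":0,"ry":0,"rz":0.8,"grip":1}
    - {"tx":0,"ty":-1,"tz":0,"rx":0,"ry":0,"rz":0.8,"grip":1}
    - {"tx":0,"ty":-1,"tz":0,"rx":0,"ry":0,"rz":0.8,"grip":1}
    - {"tx":0,"ty":-1,"tz":0,"rx":0,"ry":0,"rz":0.8,"grip":1}

```text
clock: 28.25
tcp_pos: [0.4572, -0.13, 0.1451]
orientation: [1.083, 2.947, 0.0]
contact_force: [0.1, 0.4, -1.3]
grip_width: 0.0155
```

Emit:
drive_tool:
  commands:
    - {"tx":0,"ty":-1,"tz":0,"rx":0,"ry":0,"rz":0.8,"grip":1}
    - {"tx":0,"ty":-1,"tz":0,"rx":0,"ry":0,"rz":0.8,"grip":1}
    - {"tx":0,"ty":-1,"tz":0,"rx":0,"ry":0,"rz":0.8,"grip":1}
    - {"tx":0,"ty":-1,"tz":0,"rx":0,"ry":0,"rz":0.8,"grip":1}
    - {"tx":0,"ty":-1,"tz":0,"rx":0,"ry":0,"rz":0.8,"grip":1}
    - {"tx":0.6,"ty":-1,"tz":0,"rx":0,"ry":0,"rz":0.4,"grip":1}
    - {"tx":0.7,"ty":-1,"tz":0,"rx":0,"ry":0,"rz":0,"grip":1}
    - {"tx":0.7,"ty":-1,"tz":0,"rx":0,"ry":0,"rz":0,"grip":1}
    - {"tx":0.7,"ty":-1,"tz":0,"rx":0,"ry":0,"rz":0,"grip":1}
    - {"tx":0.7,"ty":-1,"tz":0,"rx":0,"ry":0,"rz":0,"grip":1}

```text
clock: 29.5
tcp_pos: [0.5254, -0.33, 0.1451]
orientation: [0.147, 3.138, -0.001]
contact_force: [-0.2, 1.1, -2.4]
grip_width: 0.0152
```

Emit:
drive_tool:
  commands:
    - {"tx":0,"ty":-0.5,"tz":0,"rx":0,"ry":0,"rz":0,"grip":1}
    - {"tx":0,"ty":0,"tz":0,"rx":0,"ry":0,"rz":0,"grip":1}
    - {"tx":0,"ty":0,"tz":0,"rx":0,"ry":0,"rz":0,"grip":1}

```text
clock: 29.88
tcp_pos: [0.5245, -0.3383, 0.1443]
orientation: [-0.146, -3.138, -0.001]
contact_force: [0.8, 0.8, -2.2]
grip_width: 0.0155
```

```bash
python3 - <<'E'
from w import *
o,f=grabw(); print(o["clock"],o["tcp_pos"].round(4),jaw(o),o["joints"].round(2))
cv2.imwrite("pics/c1w.png",f["frame"])
g=eyes.grab_frame("top");cv2.imwrite("pics/c1t.png",cv2.resize(g["frame"],(768,576)))
w=wcloud(f)
k=(w[...,0]>.3)&(w[...,0]<.74)&(w[...,1]>-.43)&(w[...,1]<-.27)&(w[...,2]>.0125)&(w[...,2]<.025)
k=cv2.morphologyEx(k.astype(np.uint8),cv2.MORPH_CLOSE,np.ones((3,3)))
q=w[(k>0)&~np.isnan(w[...,0])]; print(len(q),q.min(0),q.max(0))
E
python3 look5.py c2
```

```text
29.875 [ 0.5245 -0.3383  0.1443] 84.65570580729457 [ 0.28  0.49  0.26  1.78 -0.16  0.89  2.09]
1579 [ 3.40423256e-01 -4.01773550e-01  1.17791672e-04] [ 0.61193591 -0.35971511  0.02014584]
29.975 [ 0.5248 -0.3382  0.1444] 84.68490132331274 [ 0.2 -0.3 -1.7]
W ram 652 c=(0.6237,-0.0758) [61.7 60.9] 77.4 z 0.0492 near-side off strip -0.6 mm
W strip [-0.0298  0.5893] x@.04 0.5881 x@.25 0.5819 -0.139 0.006 804
S ram 222 c=(0.6258,-0.0733) [60.4 60.6] 17.4 z 0.0488 near-side off strip 1.6 mm
S box 559 c=(0.6181,0.0083) [68.  57.6] 1.6 z 0.0579 far x 0.6528 -> near off 2.3
S lid 249 c=(0.6236,0.0844) [55.1 59.5] 4.3 z 0.0447 near-side off strip 4.1 mm
S tin 471 c=(0.6158,0.1644) [55.2 57.9] 81.2 z 0.0646 near-side off strip 0.3 mm
S strip [-0.0191  0.5887] x@.04 0.5879 x@.25 0.5839 -0.137 0.34 522
T ram 234 c=(0.6241,-0.0740) [60.9 60.3] 26.7 z 0.0507 near-side off strip -0.2 mm
T box 797 c=(0.6175,0.0075) [63.  56.6] 0.6 z 0.0594 far x 0.6488 -> near off 0.1
T lid 264 c=(0.6189,0.0837) [59.7 59.1] 46.9 z 0.0463 near-side off strip -0.6 mm
T tin 597 c=(0.6149,0.1632) [55.2 56.2] 69.8 z 0.0658 near-side off strip -0.6 mm
T strip [-0.0164  0.5902] x@.04 0.5896 x@.25 0.5861 -0.14 0.34 1346
```

View pics/c1t.png

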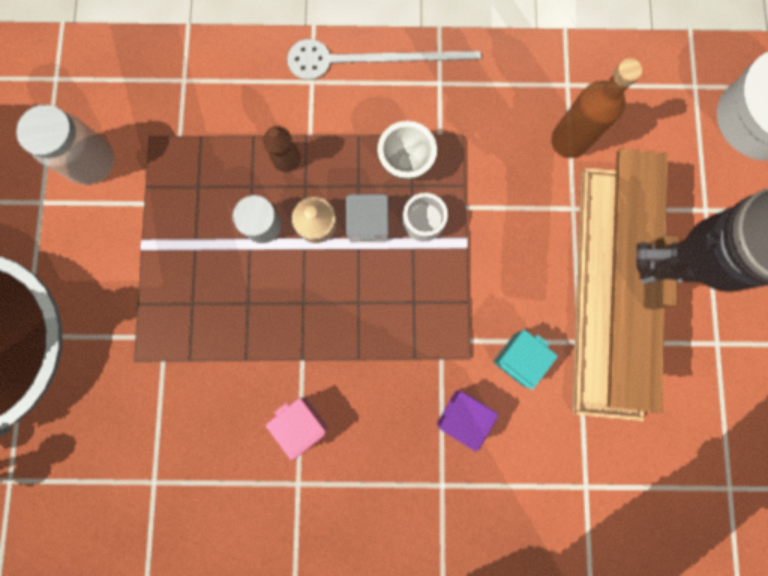

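View pics/c1w.png

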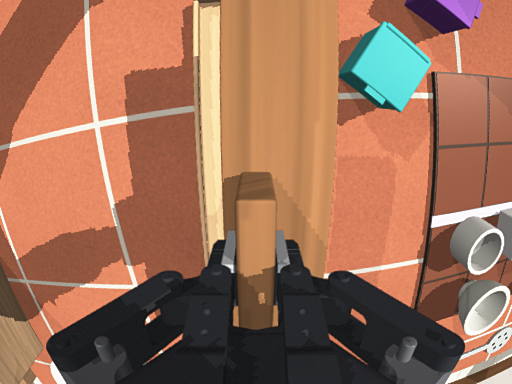

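All four pots stand upright in a line on the strip: top view tin (255,218), lidpot (313,219), salt box (367,218) and ramekin (425,216). The plank is over the tray and needs 20 mm toward -y before it goes down.

Emit:
drive_tool:
  commands:
    - {"tx":0.02,"ty":-0.6,"tz":0,"rx":0,"ry":0,"rz":0.06,"grip":1}
    - {"tx":0,"ty":-0.39,"tz":-0.3,"rx":0,"ry":0,"rz":0,"grip":1}
    - {"tx":0,"ty":0,"tz":-1,"rx":0,"ry":0,"rz":0,"grip":1}
    - {"tx":0,"ty":0,"tz":-1,"rx":0,"ry":0,"rz":0,"grip":1}
    - {"tx":0,"ty":0,"tz":-1,"rx":0,"ry":0,"rz":0,"grip":1}
    - {"tx":0,"ty":0,"tz":-0.7,"rx":0,"ry":0,"rz":0,"grip":1}
    - {"tx":0,"ty":0,"tz":0,"rx":0,"ry":0,"rz":0,"grip":1}
    - {"tx":0,"ty":0,"tz":0,"rx":0,"ry":0,"rz":0,"grip":1}

```text
clock: 31.12
tcp_pos: [0.5258, -0.3593, 0.0648]
orientation: [0.134, 3.138, -0.001]
contact_force: [0.4, 0.0, -1.5]
grip_width: 0.0151
```

```bash
python3 - <<'E'
from w import *
o,f=grabw(); print(o["clock"],o["tcp_pos"].round(4),jaw(o))
cv2.imwrite("pics/d1w.png",f["frame"])
g=eyes.grab_frame("top");cv2.imwrite("pics/d1t.png",cv2.resize(g["frame"][90:300,350:500],(600,840//1))[:600] if 0 else cv2.resize(g["frame"][90:300,350:500],(428,600)))
g=eyes.grab_frame("scene");cv2.imwrite("pics/d1s.png",cv2.resize(g["frame"][120:280,60:220],(600,600)))
E
```

```text
31.125 [ 0.5258 -0.3593  0.0648] 85.1166032531827
```

View pics/d1t.png

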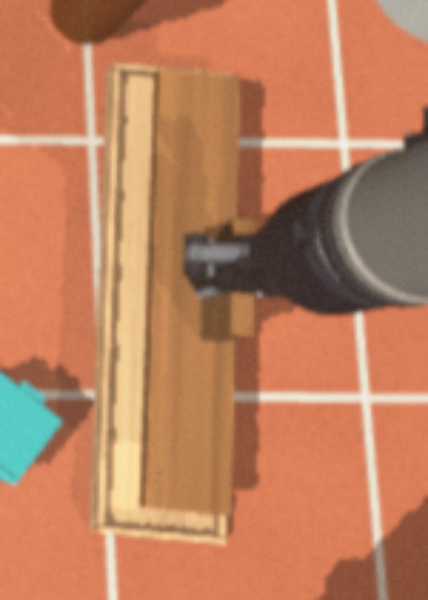

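View pics/d1s.png

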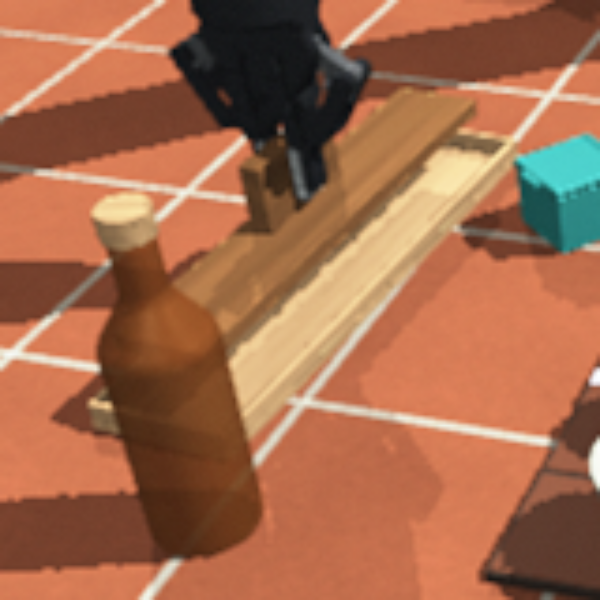

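View pics/d1w.png

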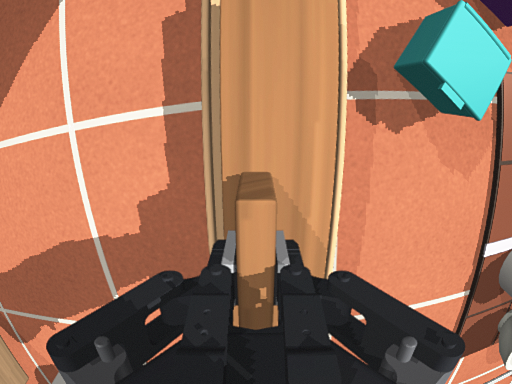

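The wrist view has the plank edges at columns 220 and 337, centred between the tray's outer rims at 203 and 347. I'm lowering it.

Emit:
drive_tool:
  commands:
    - {"tx":0,"ty":0,"tz":-0.8,"rx":0,"ry":0,"rz":0,"grip":1}
    - {"tx":0,"ty":0,"tz":-0.6,"rx":0,"ry":0,"rz":0,"grip":1}
    - {"tx":0,"ty":0,"tz":-0.4,"rx":0,"ry":0,"rz":0,"grip":1}
    - {"tx":0,"ty":0,"tz":-0.1,"rx":0,"ry":0,"rz":0,"grip":1}
    - {"tx":0,"ty":0,"tz":0,"rx":0,"ry":0,"rz":0,"grip":1}
    - {"tx":0,"ty":0,"tz":0,"rx":0,"ry":0,"rz":0,"grip":1}

```text
clock: 32.02
tcp_pos: [0.5257, -0.3592, 0.0267]
orientation: [0.134, 3.138, -0.001]
contact_force: [0.8, -1.1, -2.3]
grip_width: 0.0148
```

Emit:
drive_tool:
  commands:
    - {"tx":0,"ty":0,"tz":-0.08,"rx":0,"ry":0,"rz":0,"grip":1}
    - {"tx":0,"ty":0,"tz":-0.07,"rx":0,"ry":0,"rz":0,"grip":1}
    - {"tx":0,"ty":0,"tz":0,"rx":0,"ry":0,"rz":0,"grip":1}
    - {"tx":0,"ty":0,"tz":0,"rx":0,"ry":0,"rz":0,"grip":1}

```text
clock: 32.52
tcp_pos: [0.5256, -0.3591, 0.024]
orientation: [0.134, 3.138, -0.0]
contact_force: [-2.7, 2.2, 6.4]
grip_width: 0.0149
```

The plank is seated on the tray floor: contact is 6 N at the same height as the pick. I'm releasing and rising.

Emit:
drive_tool:
  commands:
    - {"tx":0,"ty":0,"tz":0.05,"rx":0,"ry":0,"rz":0,"grip":0.4}
    - {"tx":0,"ty":0,"tz":0,"rx":0,"ry":0,"rz":0,"grip":0}
    - {"tx":0,"ty":0,"tz":0,"rx":0,"ry":0,"rz":0,"grip":-0.2}
    - {"tx":0,"ty":0,"tz":0,"rx":0,"ry":0,"rz":0,"grip":-0.2}
    - {"tx":0,"ty":0,"tz":0.5,"rx":0,"ry":0,"rz":0,"grip":-0.2}
    - {"tx":0,"ty":0,"tz":1,"rx":0,"ry":0,"rz":0,"grip":-0.2}
    - {"tx":0,"ty":0,"tz":1,"rx":0,"ry":0,"rz":0,"grip":-0.2}
    - {"tx":0,"ty":0,"tz":1,"rx":0,"ry":0,"rz":0,"grip":-0.4}
    - {"tx":0,"ty":0,"tz":1,"rx":0,"ry":0,"rz":0,"grip":-1}
    - {"tx":0,"ty":0,"tz":1,"rx":0,"ry":0,"rz":0,"grip":-1}

```text
clock: 33.78
tcp_pos: [0.5255, -0.359, 0.136]
orientation: [0.134, 3.138, -0.0]
contact_force: [-0.6, -0.5, 0.7]
grip_width: 0.0854
```

Emit:
drive_tool:
  commands:
    - {"tx":0,"ty":0,"tz":1,"rx":0,"ry":0,"rz":0,"grip":-1}
    - {"tx":0,"ty":0,"tz":1,"rx":0,"ry":0,"rz":0,"grip":-1}
    - {"tx":0,"ty":0,"tz":1,"rx":0,"ry":0,"rz":0,"grip":-1}
    - {"tx":0,"ty":0,"tz":0,"rx":0,"ry":0,"rz":0,"grip":-1}

```text
clock: 34.28
tcp_pos: [0.5263, -0.3596, 0.1964]
orientation: [0.134, 3.136, -0.002]
contact_force: [0.9, -0.2, 0.1]
grip_width: 0.0855
```

```bash
python3 look3.py e1|head -3; python3 look5.py e2; python3 - <<'E'
from h import *
for n in ["scene","top"]:
    f=eyes.grab_frame(n); w=cloud(f); b=f["frame"].astype(int).min(-1)
    m=(abs(w[...,2]-.009)<.006)&(w[...,1]>-.145)&(w[...,1]<.335)&(abs(w[...,0]-.59)<.03)
    # weighted centroid of brightness above tile baseline
    for lo,hi in [(-.138,-.115),(.205,.24),(.24,.28),(.28,.32)]:
        k=m&(w[...,1]>lo)&(w[...,1]<hi); x=w[k]; wt=np.clip(b[k]-np.percentile(b[k],60)-15,0,None)
        print(n,lo,((x[:,0]*wt).sum()/wt.sum()).round(4),"norm@.04",((x[:,0]*wt).sum()/wt.sum()+.0243*((lo+hi)/2-.04)).round(4))
    if n=="top": cv2.imwrite("pics/e3t.png",cv2.resize(f["frame"],(768,576)))
    else: cv2.imwrite("pics/e3s.png",cv2.resize(f["frame"],(768,576)))
E
```

```text
34.275 [ 0.5263 -0.3596  0.1964] 85.11599804338348 [ 0.3   0.45  0.27  1.7  -0.14  1.    2.11]
fin 1312 [ 0.5223 -0.3595  0.0629] (525.5, -359.9) [15.6 79.8] 85.6
175.67274348670736
34.325 [ 0.5256 -0.3591  0.195 ] 85.12146323142595 [-0.3 -1.1 -1. ]
W ram 525 c=(0.6236,-0.0755) [60.7 61.7] 12.6 z 0.0494 near-side off strip -0.7 mm
W box 370 c=(0.6201,-0.0130) [60.8 24.5] 9.5 z 0.0580 far x 0.6507 -> near off 0.3
W strip [-0.0309  0.5888] x@.04 0.5876 x@.25 0.5811 -0.14 0.039 743
S ram 223 c=(0.6253,-0.0735) [60.5 60.8] 16.2 z 0.0487 near-side off strip 1.0 mm
S box 557 c=(0.6180,0.0087) [67.2 57.2] 1.1 z 0.0579 far x 0.6516 -> near off 2.3
S lid 264 c=(0.6229,0.0852) [54.7 59.4] 16.0 z 0.0450 near-side off strip 3.5 mm
S tin 478 c=(0.6150,0.1644) [59.2 54.8] 3.6 z 0.0646 near-side off strip -0.5 mm
S strip [-0.0213  0.589 ] x@.04 0.5882 x@.25 0.5837 -0.139 0.34 515
T ram 235 c=(0.6240,-0.0736) [59.4 61.4] 89.7 z 0.0509 near-side off strip -0.3 mm
T box 797 c=(0.6177,0.0076) [63.3 56.8] 0.6 z 0.0594 far x 0.6492 -> near off 0.3
T lid 250 c=(0.6185,0.0834) [59.5 59.6] 3.3 z 0.0463 near-side off strip -0.9 mm
T tin 597 c=(0.6145,0.1637) [55.7 55.5] 0.7 z 0.0658 near-side off strip -1.0 mm
T strip [-0.016   0.5902] x@.04 0.5896 x@.25 0.5862 -0.14 0.34 1350
scene -0.138 0.591 norm@.04 0.5869
scene 0.205 0.5843 norm@.04 0.5888
scene 0.24 0.5835 norm@.04 0.5889
scene 0.28 0.5826 norm@.04 0.5889
top -0.138 0.5938 norm@.04 0.5897
top 0.205 0.5876 norm@.04 0.592
top 0.24 0.5867 norm@.04 0.592
top 0.28 0.5859 norm@.04 0.5922
```

View pics/e3t.png

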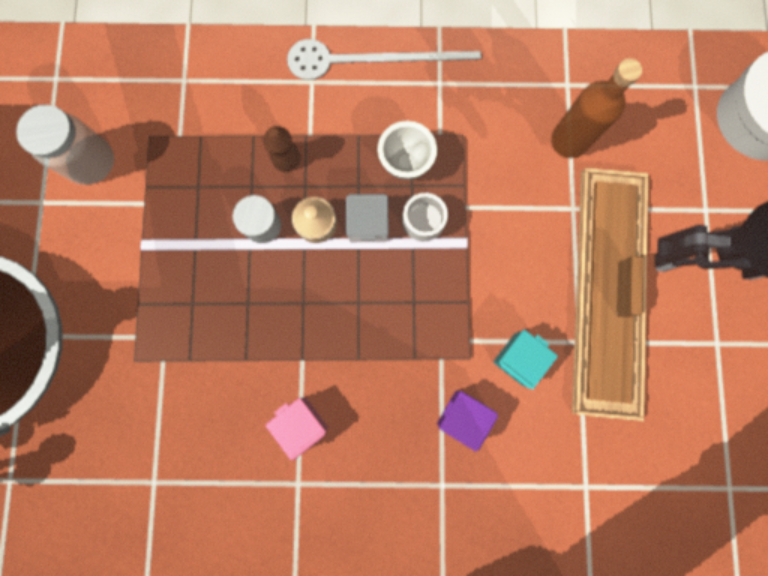

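View pics/e3s.png

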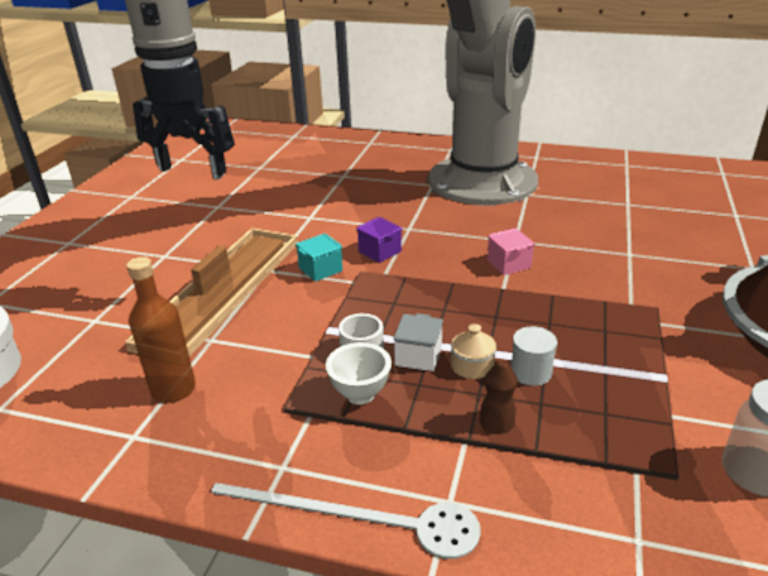

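Final views: the four pots are upright in line on the strip, with the salt box at about 1° yaw, parallel to it. The mortar (407,150) and mill (282,148) haven't moved, the straightedge is flat in the tray (612,290), and the gripper is clear.

```bash
python3 -c "
from h import *
print(workorder.hand_in())"
```

```text
the job is handed in; nothing more can be done
None
```

The job is done and handed in, with the robot's clock at about 34.5 s of the 72 s allowed. I stood the lidpot in the wide gap and pushed all four pots to the strip with the straightedge's working edge. I held the edge there for about half a second, then laid the straightedge flat back in its tray.

**Last checks that agreed:**
- **Pots:** all four are upright and in line. The wrist camera put the working edge within about 0.5 mm of the strip's middle as the push ended.
- **Salt box:** its yaw reads 0.6° to 1.1°, against about 1.4° for the strip, so it sits flush with the line.
- **Straightedge:** it lies flat in the tray, with its fin top at z = 0.063 as before the pick.
- **Mortar and mill:** they look unmoved in the pictures and the arm went nowhere near them, but I did not re-measure them.
- **Gripper:** it is clear of everything.

**Checks that disagreed:** the cameras differ on where the strip lies.
- **Fixed cameras:** the strip's middle differs by about 3 mm between the scene and top cameras. Taken each on its own, they put the ramekin and tin between about 2 mm short and 4 mm past the strip's middle.
- **What I relied on:** I trusted the close wrist view and the straightedge's stated dimensions, which agreed to within about 1 mm.
- **Strip angle:** it came out between 1.1° and 1.5° in most fits. I used 1.4°.

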